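# Sort the model knobs back onto their display holders

## Robot

A 6-joint arm with a two-finger parallel gripper is mounted at the origin on the work surface. World frame = base frame: x ahead of the robot, y to its left, z up, the work surface at z = 0. Lengths are in m, angles in degrees, forces in N, time in s.
With the tool pointing down it reaches from about 0.325 to 1 m from the base axis. Payload 5.1 kg.
Tool frame: the origin (TCP) lies on the centre line of the jaws, within the pads' length; the fingertips stand 8 mm ahead of it and the grasp point (between the pads) lies 11 mm behind it; z points along the fingers, y is the direction in which the jaws open and shut (so a half turn about z gives the same grasp; the last joint's range is limited). The gripper opens to 85 mm and grips with 20 to 120 N. Pads are 22 mm wide; open, the fingers measure 114 mm over their backs; the gripper's body (76 mm by 85 mm) begins 54 mm behind the grasp point. The pads swing forward as they close: fully open they stand 13 mm farther back than shut.
Start: joints at [66.83, 7.093, 94.555, -0, 78.352, -4.733], TCP at [0.206, 0.617, 0.239] pointing down, gripper open.
Joint ranges: [-149.61, 149.61], [-58.7, 133.49], [1.44, 155.28], [-77.14, 257.14], [18.33, 153.61], [-166.67, 166.67]. Speed limits (degrees/s): [147.25, 147.25, 180, 180, 180, 180].

## Interface

Orientations are given as a 3x3 rotation matrix whose columns are the frame's x, y, z axes.
In Python, from cell import env, imaging, nets gives the robot as it stands.
- The arm moves only by the tool drive_tool, never from a script. Its argument "increments" is a list of rows, each an object of numbers: "rx", "ry", "rz": the turn, a rotation vector about the tool's x, y, z in degrees; "tx", "ty", "tz": the shift along the tool's x, y, z in m; "jaw": the opening, from 0 (shut) to 1 (fully open). In form: [{"rx": .., "ry": .., "rz": .., "tx": .., "ty": .., "tz": .., "jaw": ..}, ...]. A call has 1 to 12 rows; each row is the pose to reach, as a shift and turn from the pose commanded when the call began, along the tool's axes at that moment; what a row does not reach only later rows make up. A row lasts 1/8 s, in which the tool goes at most 62.5 mm and 10.7 degrees, less where a joint would pass 70% of its speed; a pose out of reach is approached as far as the arm can. A call with a gripper value outside its range is refused whole. The fingers move at their own pace and stop on an object; "squeeze" is the grip in N (left out, the last holds). Time passes only in rows, so rows that repeat a pose let the fingers close. It gives the time, the measured TCP pose, the force and the opening at its end, in the units of the state.
- env.sense(): the state, without advancing time (a new reading comes with each control period).
- imaging.camera(name): name is "scene" or "top"; returns (picture, depth): 400x640x3 uint8, red, green, blue; 400x640 float32, m along the optical axis (not along the pixel's ray), 0 where there is no reading.
- imaging.calibration(name): a dict with "intrinsics" (3x3 intrinsics, pixels), "camera_from_world" (4x4, takes a point from world to camera coordinates). Camera axes: x right, y down, z forward; pixel columns grow to the right and rows downward; lengths in m; the calibration is good to about 2 mm. A picture is of the moment at which its call begins. calibration takes no time and is no camera call.
- env.job_done(): hands the job in, once; it reports no verdict.
Trained networks look in the newest picture that a camera, given by its name, has taken for a name from the list of things; names that differ only in an ending like _2 or _b are one class to them, and where a whole thing is asked for, a point or a joint stands for the part that bears it (a point fixed in the world has none). Each returns a list of dicts, best first, with "conf" (0 to 1); they miss things now and then, are a little off and sometimes report something else, mostly with a low value. They report only what shows in the picture. A call takes as long as a camera call. They do not tell look-alikes from the thing itself.
- nets.search_frame(query, camera): "rect" ([left, top, right, bottom] in pixels, round what is visible of it).
- nets.mark_of(query, camera): "point" ([column, row] in pixels: a listed point, or the origin of a listed thing).
The state is a dict: "t": time; "joint_positions": joint angles; "joint_velocities": joint speeds; "joint_torque": joint torques, N m; "position": TCP position; "tool_rot": TCP orientation; "wrist_force": force on the tool from outside, world axes, zero at the start; "ft_torque": the same for the moment, N m; "opening": opening from 0.0 (shut) to 1.0 (fully open).
Only numpy, scipy, OpenCV 4.12 (cv2) and the standard library are available. Lean on these libraries where they do the work, as an engineer would, in place of code of your own. Each camera call takes 0.05 s, during which the arm holds its last target.

## Task

The three model knobs sit on the wrong holders: park one on the spare holder with the cross-shaped base, and sort them so that each knob sits on the holder whose base plate has its own outline, pushed fully down on its spigot, with the square and the oblong knob turned in line with their plates. Never put a knob down anywhere but on a holder. Do not shift the spray can, the jar or the roll of tape that stand between them.

Things in the scene. Friction and masses are not known exactly. Their poses are not given: they have to be found in the camera images.
- round_knob_center (a point): round white plastic model knob, a plain disc 50 mm across and 46 mm tall. Its underside has a socket 25 mm wide and 30 mm deep, on the centre line, that fits over a spigot with about 2 mm play; fully home, its lower rim lies on the shoulder and this point is 83 mm above the table; until the rim is on the shoulder it may hang on the taper, and a light push (about 10 N) takes it home. Weighs about 60 g. Point: the knob's centre, half-way up; z up
- square_knob_center (a point): square white plastic model knob, 44 x 44 mm and 46 mm tall. Its underside has a socket 25 mm wide and 30 mm deep, on the centre line, that fits over a spigot with about 2 mm play; fully home, its lower rim lies on the shoulder and this point is 83 mm above the table; until the rim is on the shoulder it may hang on the taper, and a light push (about 10 N) takes it home. Weighs about 60 g. Point: the knob's centre, half-way up; z up, x and y across its flat sides
- oblong_knob_center (a point): oblong white plastic model knob, 90 mm long (x) by 35 mm wide (y) and 46 mm tall. Its underside has a socket 25 mm wide and 30 mm deep, on the centre line, that fits over a spigot with about 2 mm play; fully home, its lower rim lies on the shoulder and this point is 83 mm above the table; until the rim is on the shoulder it may hang on the taper, and a light push (about 10 N) takes it home. Weighs about 60 g. Point: the knob's centre, half-way up; z up, x along its length
- round_holder: holder with a round grey base plate, 112 mm across and 10 mm thick; in its middle an upright post: at 60 mm is a flat shoulder 33 mm across, and above it a tapered aluminium spigot (21 mm across at its foot, 7 mm at its tip, tip 86 mm above the table). Fixed to the table. Origin: on the table top at the post's axis; z up
- square_holder: holder with a square grey base plate, 100 x 100 mm and 10 mm thick; in its middle an upright post: at 60 mm is a flat shoulder 33 mm across, and above it a tapered aluminium spigot (21 mm across at its foot, 7 mm at its tip, tip 86 mm above the table). Fixed to the table. Origin: on the table top at the post's axis; z up, x and y across the plate's sides
- oblong_holder: holder with an oblong grey base plate, 130 mm (x) by 62 mm (y) and 10 mm thick; in its middle an upright post: at 60 mm is a flat shoulder 33 mm across, and above it a tapered aluminium spigot (21 mm across at its foot, 7 mm at its tip, tip 86 mm above the table). Fixed to the table. Origin: on the table top at the post's axis; z up, x along the plate's length
- spare_holder: spare holder, empty at the start, with a cross-shaped grey base plate, two arms 120 x 32 mm, 10 mm thick; in its middle an upright post: at 60 mm is a flat shoulder 33 mm across, and above it a tapered aluminium spigot (21 mm across at its foot, 7 mm at its tip, tip 86 mm above the table). Fixed to the table. Origin: on the table top at the post's axis; z up, x and y along the arms
- spray_can_center (a point): spray can of bare aluminium, loose, standing among the holders, 52 mm across and 150 mm tall. Point: its centre, 75 mm above the table
- jar_center (a point): small amber glass jar with a steel lid, loose, 48 mm across and 52 mm tall. Point: its centre, 26 mm above the table
- tape_center (a point): roll of brown tape lying flat, loose, 60 mm across and 24 mm tall. Point: its centre, 12 mm above the table
Mind the look-alikes: they are no part of the job. What is shaped like the part that bears square_knob_center but red is not meant. Leave any orange or pink look-alike of the part that bears oblong_knob_center alone.

How it is judged (in metres and radians):
On the way:
1. one of the knobs is parked on the spare holder (((horizontal distance between round_knob_center and spare_holder below 0.008 m and height (world z) of round_knob_center between 0.078 and 0.087 m and angle between round_knob_center's own z axis and vertical below 0.12 rad) or (horizontal distance between square_knob_center and spare_holder below 0.008 m and height (world z) of square_knob_center between 0.078 and 0.087 m and angle between square_knob_center's own z axis and vertical below 0.12 rad) or (horizontal distance between oblong_knob_center and spare_holder below 0.008 m and height (world z) of oblong_knob_center between 0.078 and 0.087 m and angle between oblong_knob_center's own z axis and vertical below 0.12 rad))), for 0.2 s.
At the end, for the whole second after the job is handed in: each knob on the holder with a plate of its own outline: within 8 mm of the post axis, centre 78 to 87 mm above the table (fully home 83), tilt under 0.12 rad; square (any side) and oblong (either way round) in line with their plates within 0.3 rad; released, at rest (horizontal distance between round_knob_center and round_holder below 0.008 m and height (world z) of round_knob_center between 0.078 and 0.087 m and angle between each of round_knob_center, square_knob_center, oblong_knob_center's own z axis and vertical below 0.12 rad and horizontal distance between square_knob_center and square_holder below 0.008 m and height (world z) of square_knob_center between 0.078 and 0.087 m and horizontal distance between oblong_knob_center and oblong_holder below 0.008 m and height (world z) of oblong_knob_center between 0.078 and 0.087 m and (angle between the x axis of square_knob_center and the x axis of square_holder, either way round below 0.3 rad or angle between the x axis of square_knob_center and the y axis of square_holder, either way round below 0.3 rad) and angle between the x axis of oblong_knob_center and the x axis of oblong_holder, either way round below 0.3 rad and linear speed of each of round_knob, square_knob, oblong_knob below 0.02 m/s); the robot touches nothing.
It fails at once if a knob is put down or dropped off the holders (its centre below 63 mm) (height (world z) of any of round_knob_center, square_knob_center, oblong_knob_center below 0.063 m).
It fails at once if the spray can is shifted by more than 25 mm or knocked over (distance of spray_can_center from where it was at the start of the episode above 0.025 m or angle between spray_can_center's own z axis and vertical above 0.5 rad).
It fails at once if the jar is shifted by more than 25 mm or knocked over (distance of jar_center from where it was at the start of the episode above 0.025 m or angle between jar_center's own z axis and vertical above 0.5 rad).
It fails at once if the roll of tape is shifted by more than 25 mm or knocked over (distance of tape_center from where it was at the start of the episode above 0.025 m or angle between tape_center's own z axis and vertical above 0.5 rad).
It also fails if it takes over 109 s, if anything falls off the work surface, if the arm or the gripper's body presses on something with over 40 N, if the wrist force passes 120 N, or if a joint passes its speed limit or range.

## Working session

There is one attempt and no reset: what is moved stays moved. The work goes in short steps, Python scripts to look and compute and a tool call to move; the robot and the scene stay as the last step left them, time stands still between calls to the robot, and variables do not carry over. Pictures are saved under pics/ and viewed, and the job is handed in when it is done.

Besides the shell and the picture viewer there is one more tool, called after "Request:" as name(argument=value, ...) on one line, values as JSON. drive_tool: Moves the arm, as the interface text tells. Its arguments: {"type":"object","properties":{"increments":{"type":"array"},"squeeze":{"type":"number"}},"required":["increments"]}

```bash
mkdir -p pics
cat > h.py <<'E'
import numpy as np,cv2
from cell import env,imaging,nets
def shot(n,f):
    im,d=imaging.camera(n); cv2.imwrite('pics/'+f,im[:,:,::-1]); np.save('pics/'+f+'.npy',d); return im,d
def world(n,u,v,d=None,z=None):
    c=imaging.calibration(n);K=np.array(c['intrinsics']);T=np.linalg.inv(np.array(c['camera_from_world']))
    r=np.linalg.inv(K)@np.array([u,v,1.])
    if d is not None: return T[:3,:3]@(r*d)+T[:3,3]
    w=T[:3,:3]@r; return T[:3,3]+w*(z-T[2,3])/w[2]
E
python3 - <<'E'
from h import *
s=env.sense();print(s['t'],s['position'],s['tool_rot'],s['opening'])
for n in('scene','top'): shot(n,n+'0.png')
E
```

```text
0.0 [0.20535355 0.61608011 0.23804765] [[-9.48687377e-01  3.16214497e-01 -8.07651827e-04]
 [ 3.16215492e-01  9.48685403e-01 -1.94148577e-03]
 [ 1.52281551e-04 -2.09725507e-03 -9.99997789e-01]] 1.001525859327123
```

View pics/scene0.png

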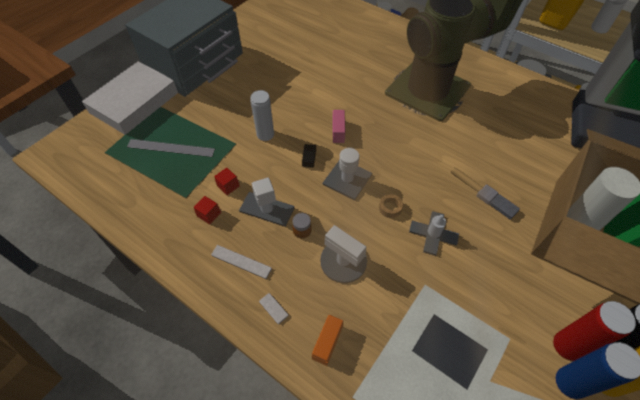

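View pics/top0.png

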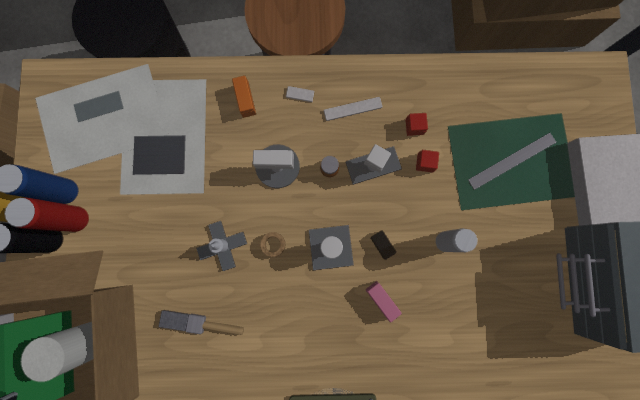

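The top view shows the oblong knob on the round holder (275,165), the square knob on the oblong holder (378,158), the round knob on the square holder (332,247), and the cross-shaped spare empty at (220,245). The jar is at (330,166), the tape at (272,243) and the can at (460,240). Next I'll measure the poses.

```bash
cat > m.py <<'E'
from h import *
def cloud(n,d):
    c=imaging.calibration(n);K=np.array(c['intrinsics']);T=np.linalg.inv(np.array(c['camera_from_world']))
    v,u=np.mgrid[0:400,0:640]; P=np.stack([(u-K[0,2])/K[0,0]*d,(v-K[1,2])/K[1,1]*d,d],-1)
    return P@T[:3,:3].T+T[:3,3]
def tops(n,d,zlo=.094,zhi=.118):
    W=cloud(n,d); m=((W[...,2]>zlo)&(W[...,2]<zhi)&(d>0)).astype(np.uint8)
    k,l,st,ce=cv2.connectedComponentsWithStats(m)
    for i in range(1,k):
        if st[i,4]<80: continue
        p=W[l==i]; r=cv2.minAreaRect((p[:,:2]*1000).astype(np.float32))
        print(n,st[i,4],ce[i].round(0),'mean',p.mean(0).round(4),'rect',np.round(r[0],1),np.round(r[1],1),round(r[2],1))
E
python3 - <<'E'
from m import *
for n in('top','scene'):
    d=np.load('pics/%s0.png.npy'%n); c=imaging.calibration(n)
    print(n,np.linalg.inv(c['camera_from_world'])[:3,3],c['intrinsics'][0])
    tops(n,d)
zs=dict(round_holder=0,square_holder=0,oblong_holder=0,spare_holder=0,round_knob_center=.083,square_knob_center=.083,oblong_knob_center=.083,jar_center=.026,tape_center=.012,spray_can_center=.075)
for q,z in zs.items():
  for n in('top','scene'):
    for r in nets.mark_of(q,n)[:2]: print(q,n,round(r['conf'],2),np.round(r['point'],1),world(n,*r['point'],z=z).round(4))
print(env.sense()['t'])
E
```

```text
top [0.44494636 0.01154429 1.00581118] [402.14915392   0.         327.34286259]
top 376 [378. 156.] mean [ 0.6515 -0.1142  0.1049] rect [ 652.4 -114.8] [44.  44.1] 59.3
top 629 [273. 157.] mean [0.6529 0.1268 0.1049] rect [653.8 127.3] [89.4 34.5] 88.6
top 200 [ 47. 186.] mean [0.5941 0.6346 0.1063] rect [596.3 640.4] [27.8 62.5] 80.4
top 198 [ 58. 217.] mean [0.5253 0.6043 0.1063] rect [526.4 608.9] [27.3 62.5] 80.9
top 250 [590. 241.] mean [ 0.4515 -0.5816  0.1068] rect [ 452.2 -581.6] [18.  77.7] 79.7
top 192 [ 30. 240.] mean [0.4735 0.6627 0.1063] rect [471.2 666.4] [19.  55.5] 69.7
top 388 [331. 247.] mean [ 0.4482 -0.0035  0.1057] rect [448.6  -4. ] [46.8 46.5] 89.0
top 364 [576. 283.] mean [ 0.3589 -0.5468  0.0979] rect [ 360.1 -553.5] [129.3  33.1] 1.0
top 237 [595. 284.] mean [ 0.3557 -0.5811  0.1106] rect [ 355.4 -581.6] [98.2  7.6] 0.5
top 663 [112. 344.] mean [0.2492 0.4714 0.1061] rect [250.1 471.6] [233.4  15.1] 8.8
top 228 [598. 327.] mean [ 0.2636 -0.5812  0.1068] rect [ 265.  -581.7] [64.6  7.4] 0.3
top 199 [ 47. 325.] mean [0.2919 0.6134 0.1062] rect [292.7 614.6] [
[... 2696 characters left out ...]
201 0.083 ]
jar_center top 0.58 [331.1 166.6] [ 0.6455 -0.008   0.026 ]
jar_center top 0.24 [371.8 159.3] [ 0.6624 -0.1096  0.026 ]
jar_center scene 0.72 [301.9 224.8] [ 0.6467 -0.0054  0.026 ]
tape_center top 0.7 [454.8 240.6] [ 0.458  -0.3096  0.012 ]
tape_center top 0.69 [374.5 156.1] [ 0.6736 -0.1184  0.012 ]
tape_center scene 0.93 [387.4 204.8] [0.4608 0.1294 0.012 ]
tape_center scene 0.35 [299.9 224.9] [ 0.6437 -0.0146  0.012 ]
spray_can_center top 0.81 [454.7 239.2] [ 0.4604 -0.2892  0.075 ]
spray_can_center top 0.39 [277.1 166. ] [0.639 0.12  0.075]
spray_can_center scene 0.67 [266.5 115.3] [ 0.4489 -0.2843  0.075 ]
spray_can_center scene 0.43 [432.2 230.8] [0.4998 0.2655 0.075 ]
1.1
```

Run:
```python
from m import *
C=dict(round=(.654,.127,70),square=(.449,-.004,75),oblong=(.652,-.115,70),spare=(.455,.263,66),tape=(.46,.129,35),jar=(.646,-.006,30),can=(.455,-.285,35))
for n in('top','scene'):
    d=np.load('pics/%s0.png.npy'%n); W=cloud(n,d)
    for k,(x,y,R) in C.items():
        near=(np.hypot(W[...,0]-x,W[...,1]-y)<R/1000)&(d>0)
        zl,zh=dict(tape=(.018,.03),jar=(.045,.06),can=(.14,.16)).get(k,(.006,.0145))
        p=W[near&(W[...,2]>zl)&(W[...,2]<zh)]
        if len(p)<5: print(n,k,len(p));continue
        r=cv2.minAreaRect((p[:,:2]*1000).astype(np.float32))
        print(n,k,len(p),np.round(r[0],1),np.round(r[1],1),round(r[2],1))
        if k=='spare':
            for a,b in((.02,.055),(.056,.064),(.064,.075),(.075,.1)):
                q=W[near&(W[...,2]>a)&(W[...,2]<b)]
                if len(q): print('  post',a,len(q),q.mean(0).round(4),q.min(0).round(4),q.max(0).round(4))
s=cv2.imread('pics/top0.png');cv2.imwrite('pics/z.png',cv2.resize(s[140:290,190:410],None,fx=3.5,fy=3.5,interpolation=2))
```

```text
top round 774 [652.9 124.2] [103. 111.] 70.2
top square 1244 [449.1  -3.5] [102.1  99.8] 5.8
top oblong 828 [ 634.5 -120.5] [ 99.6 130.6] 16.5
top spare 889 [455.4 262.8] [109.  103.6] 63.6
  post 0.02 49 [0.4561 0.2526 0.0388] [0.4404 0.2489 0.022 ] [0.4713 0.2627 0.0549]
  post 0.056 112 [0.4559 0.2646 0.0604] [0.4406 0.2486 0.0563] [0.471  0.2809 0.0638]
  post 0.064 25 [0.4577 0.2619 0.069 ] [0.4477 0.2561 0.0642] [0.4661 0.2703 0.075 ]
  post 0.075 23 [0.4562 0.2635 0.0814] [0.4499 0.2591 0.0753] [0.4613 0.2693 0.0883]
top tape 263 [458. 137.] [57.1 54.4] 44.0
top jar 247 [646.2  -3.7] [41.2 40.8] 42.1
top can 431 [ 457.2 -287.9] [47.5 46.9] 87.2
scene round 880 [670.1 133.4] [ 81.9 110.7] 22.2
scene square 819 [450.2  -3.7] [103.5 100.4] 5.5
scene oblong 806 [ 636.8 -120.3] [ 99.8 131.3] 16.3
scene spare 699 [457.5 266.5] [104.6 106.8] 63.4
  post 0.02 105 [0.4701 0.2668 0.0382] [0.4589 0.2499 0.0201] [0.4756 0.281  0.0549]
  post 0.056 83 [0.4622 0.2646 0.0598] [0.4445 0.2483 0.0566] [0.4753 0.281  0.0637]
  post 0.064 34 [0.4622 0.2659 0.0693] [0.4554 0.2565 0.0644] [0.4669 0.2736 0.0746]
  post 0.075 23 [0.4593 0.2652 0.0813] [0.4547 0.2594 0.0755] [0.4661 0.2708 0.0875]
scene tape 214 [460.7 137.2] [58.8 54.3] 32.9
scene jar 233 [649.4  -3.7] [43.5 41.5] 76.6
scene can 225 [ 459.7 -288.6] [47.9 48.7] 25.1
```

View pics/z.png

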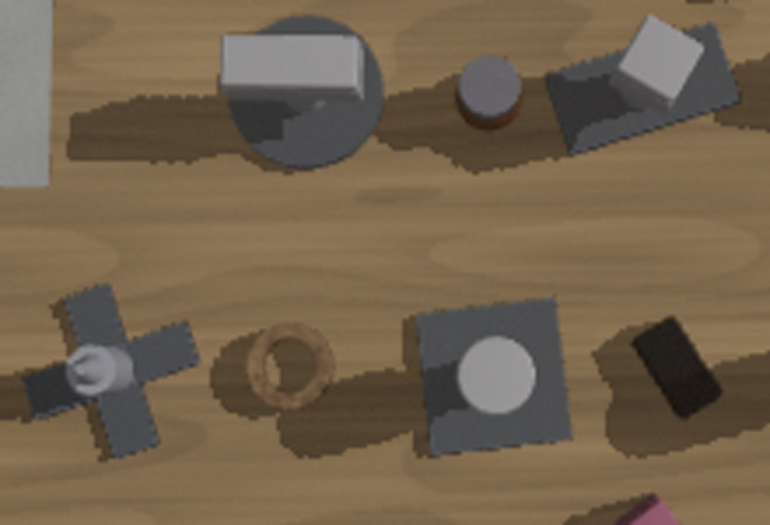

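```bash
cat > g.py <<'E'
import sys
from h import *
# usage g.py x y z yaw : increments from the measured pose (nominal upright)
s=env.sense();p=np.array(s['position']);R=np.array(s['tool_rot'])
a=np.degrees(np.arctan2(R[1,1],R[0,1]))
print('t',round(s['t'],2),'pos',p.round(4),'yaw',round(a,2),'zax',R[:,2].round(4),'F',np.round(s['wrist_force'],1),'open',round(s['opening'],3),'q',np.round(s['joint_positions'],1))
if len(sys.argv)>4:
    x,y,z,w=map(float,sys.argv[1:5]); d=np.array([x,y,z])-p; ar=np.radians(a)
    tx=-np.sin(ar)*d[0]+np.cos(ar)*d[1]; ty=np.cos(ar)*d[0]+np.sin(ar)*d[1]
    print('tx %.4f ty %.4f tz %.4f rz %.2f dist %.3f'%(tx,ty,-d[2],-((w-a+90)%180-90),np.linalg.norm(d)))
E
python3 g.py .4497 -.0037 .17 90
```

```text
t 1.1 pos [0.2056 0.6166 0.2394] yaw 71.56 zax [ 0.e+00  1.e-04 -1.e+00] F [ 0.2  0.3 -0.3] open 1.004 q [66.8  7.1 94.6  0.  78.4 -4.7]
tx -0.4278 ty -0.5113 tz 0.0694 rz -18.44 dist 0.670
```

Request:
drive_tool(increments=[{"tx":-0.214,"ty":-0.256,"tz":0.0,"rz":-9,"jaw":1},{"tx":-0.214,"ty":-0.256,"tz":0.0,"rz":-9,"jaw":1},{"tx":-0.214,"ty":-0.256,"tz":0.0,"rz":-9,"jaw":1},{"tx":-0.428,"ty":-0.511,"tz":0.069,"rz":-18.4,"jaw":1},{"tx":-0.428,"ty":-0.511,"tz":0.069,"rz":-18.4,"jaw":1},{"tx":-0.428,"ty":-0.511,"tz":0.069,"rz":-18.4,"jaw":1},{"tx":-0.428,"ty":-0.511,"tz":0.069,"rz":-18.4,"jaw":1},{"tx":-0.428,"ty":-0.511,"tz":0.069,"rz":-18.4,"jaw":1},{"tx":-0.428,"ty":-0.511,"tz":0.069,"rz":-18.4,"jaw":1},{"tx":-0.428,"ty":-0.511,"tz":0.069,"rz":-18.4,"jaw":1},{"tx":-0.428,"ty":-0.511,"tz":0.069,"rz":-18.4,"jaw":1},{"tx":-0.428,"ty":-0.511,"tz":0.069,"rz":-18.4,"jaw":1}])

```text
invalid input
```

```bash
python3 g.py .4497 -.0037 .08 90
```

```text
t 1.1 pos [0.2056 0.6166 0.2394] yaw 71.56 zax [ 0.e+00  1.e-04 -1.e+00] F [ 0.2  0.3 -0.3] open 1.004 q [66.8  7.1 94.6  0.  78.4 -4.7]
tx -0.4278 ty -0.5113 tz 0.1594 rz -18.44 dist 0.685
```

Request:
drive_tool(increments=[{"rx":0,"ry":0,"rz":-9,"tx":-0.214,"ty":-0.256,"tz":0.0,"jaw":1.0},{"rx":0,"ry":0,"rz":-9,"tx":-0.214,"ty":-0.256,"tz":0.0,"jaw":1.0},{"rx":0,"ry":0,"rz":-9,"tx":-0.214,"ty":-0.256,"tz":0.0,"jaw":1.0},{"rx":0,"ry":0,"rz":-18.4,"tx":-0.428,"ty":-0.511,"tz":0.069,"jaw":1.0},{"rx":0,"ry":0,"rz":-18.4,"tx":-0.428,"ty":-0.511,"tz":0.069,"jaw":1.0},{"rx":0,"ry":0,"rz":-18.4,"tx":-0.428,"ty":-0.511,"tz":0.069,"jaw":1.0},{"rx":0,"ry":0,"rz":-18.4,"tx":-0.428,"ty":-0.511,"tz":0.069,"jaw":1.0},{"rx":0,"ry":0,"rz":-18.4,"tx":-0.428,"ty":-0.511,"tz":0.069,"jaw":1.0},{"rx":0,"ry":0,"rz":-18.4,"tx":-0.428,"ty":-0.511,"tz":0.069,"jaw":1.0},{"rx":0,"ry":0,"rz":-18.4,"tx":-0.428,"ty":-0.511,"tz":0.069,"jaw":1.0},{"rx":0,"ry":0,"rz":-18.4,"tx":-0.428,"ty":-0.511,"tz":0.069,"jaw":1.0},{"rx":0,"ry":0,"rz":-18.4,"tx":-0.428,"ty":-0.511,"tz":0.069,"jaw":1.0}])

```text
t: 2.6
position: [0.4504, -0.006, 0.17]
tool_rot: [[-1.0, 0.006, -0.001], [0.006, 1.0, -0.0], [0.001, -0.0, -1.0]]
wrist_force: [-0.2, 0.4, 0.2]
opening: 1.0
```

```bash
python3 g.py .4497 -.0037 .08 90
```

```text
t 2.6 pos [ 0.4504 -0.006   0.17  ] yaw 89.67 zax [-9.e-04 -1.e-04 -1.e+00] F [-0.2  0.4  0.2] open 1.0 q [ -7.6 -16.2 123.3  -0.   73.  -97.3]
tx 0.0007 ty 0.0023 tz 0.0900 rz -0.33 dist 0.090
```

Request:
drive_tool(increments=[{"rx":0,"ry":0,"rz":-0.3,"tx":0.001,"ty":0.0025,"tz":0.05,"jaw":1.0},{"rx":0,"ry":0,"rz":-0.3,"tx":0.001,"ty":0.0025,"tz":0.05,"jaw":1.0},{"rx":0,"ry":0,"rz":-0.3,"tx":0.001,"ty":0.0025,"tz":0.05,"jaw":1.0},{"rx":0,"ry":0,"rz":-0.3,"tx":0.001,"ty":0.0025,"tz":0.05,"jaw":1.0}])

```text
t: 3.1
position: [0.4503, -0.0007, 0.1225]
tool_rot: [[-1.0, -0.005, 0.004], [-0.005, 1.0, -0.0], [-0.004, -0.0, -1.0]]
wrist_force: [-0.4, -0.6, 0.0]
opening: 0.998
```

```bash
python3 g.py .4497 -.0037 .078 90; python3 -c "
from h import *
shot('top','a1.png');shot('scene','a2.png')"
```

```text
t 3.1 pos [ 0.4503 -0.0007  0.1225] yaw 90.31 zax [ 3.6e-03 -4.0e-04 -1.0e+00] F [-0.4 -0.6  0. ] open 0.998 q [ -6.9 -13.3 125.8   0.   67.3 -97.2]
tx 0.0007 ty -0.0030 tz 0.0445 rz 0.31 dist 0.045
```

View pics/a2.png

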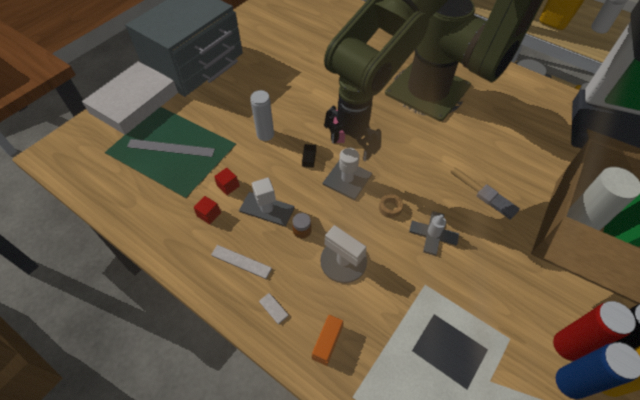

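```bash
cat >> h.py <<'E'
def proj(n,p):
    c=imaging.calibration(n);K=np.array(c['intrinsics']);q=np.array(c['camera_from_world'])@np.r_[p,1]; q=K@q[:3]; return (q[:2]/q[2]).round(1)
E
python3 - <<'E'
from h import *
for p in [(.4503,-.003,.1225),(.4503,-.003-.05,.115),(.4503,.047,.115),(.45,-.0037,.106)]: print(p,proj('scene',p),proj('top',p))
a=cv2.imread('pics/a2.png')[70:220,270:470];b=cv2.imread('pics/a1.png')[190:300,250:410]
cv2.imwrite('pics/z2.png',cv2.resize(a,None,fx=4,fy=4,interpolation=2));cv2.imwrite('pics/z3.png',cv2.resize(b,None,fx=4,fy=4,interpolation=2))
E
```

```text
(0.4503, -0.003, 0.1225) [350.1 151. ] [331.2 245.6]
(0.4503, -0.053000000000000005, 0.115) [333.7 143.9] [353.8 245.3]
(0.4503, 0.047, 0.115) [366.7 162.4] [308.4 246.1]
(0.45, -0.0037, 0.106) [349.6 155.1] [331.4 245.8]
```

View pics/z2.png

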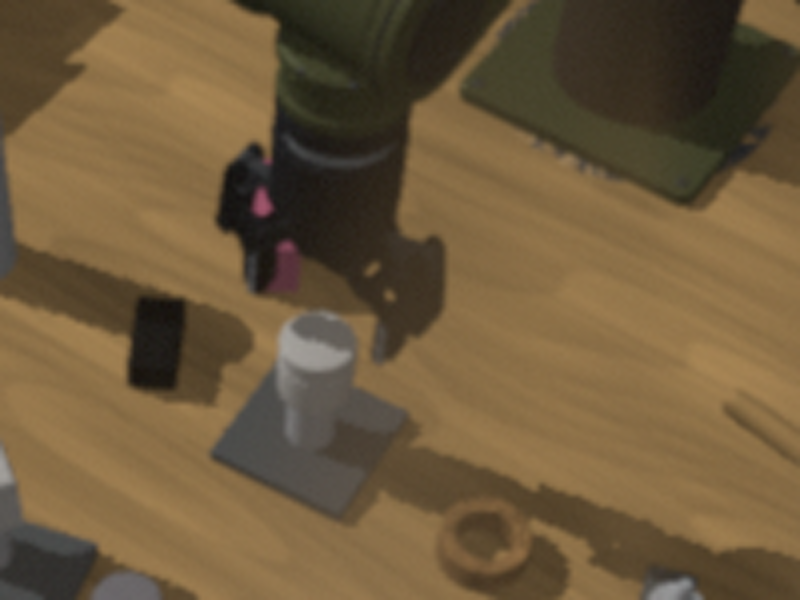

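View pics/z3.png

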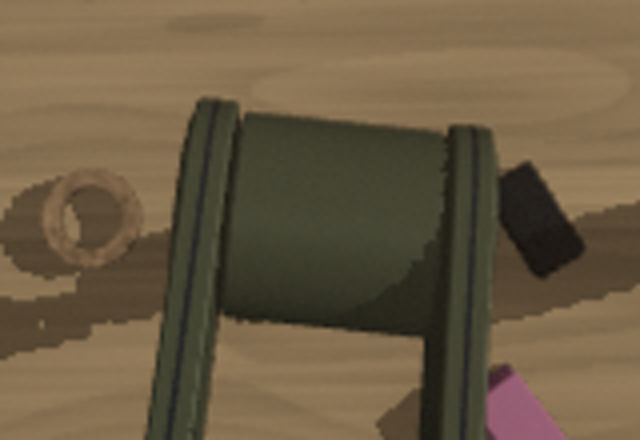

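```bash
python3 g.py .4497 -.0037 .078 90
```

```text
t 3.2 pos [ 0.4501 -0.0009  0.1221] yaw 90.29 zax [ 3.1e-03 -4.0e-04 -1.0e+00] F [ 0.3 -0.4  0.9] open 0.998 q [ -7.  -13.3 125.8   0.   67.3 -97.2]
tx 0.0004 ty -0.0028 tz 0.0441 rz 0.29 dist 0.044
```

Request:
drive_tool(increments=[{"rx":0,"ry":0,"rz":0.3,"tx":0,"ty":-0.003,"tz":0.0,"jaw":1.0},{"rx":0,"ry":0,"rz":0.3,"tx":0,"ty":-0.003,"tz":0.02,"jaw":1.0},{"rx":0,"ry":0,"rz":0.3,"tx":0,"ty":-0.003,"tz":0.042,"jaw":1.0},{"rx":0,"ry":0,"rz":0.3,"tx":0,"ty":-0.003,"tz":0.042,"jaw":1.0},{"rx":0,"ry":0,"rz":0.3,"tx":0,"ty":-0.003,"tz":0.042,"jaw":1.0},{"rx":0,"ry":0,"rz":0.3,"tx":0,"ty":-0.003,"tz":0.042,"jaw":1.0}])

```text
t: 3.95
position: [0.4499, -0.0042, 0.0796]
tool_rot: [[-1.0, 0.001, 0.002], [0.001, 1.0, -0.0], [-0.002, -0.0, -1.0]]
wrist_force: [-0.2, -0.6, 0.1]
opening: 1.004
```

```bash
python3 g.py .4497 -.0037 .078 90
```

```text
t 3.95 pos [ 0.4499 -0.0042  0.0796] yaw 89.96 zax [ 2.1e-03 -3.0e-04 -1.0e+00] F [-0.2 -0.6  0.1] open 1.004 q [ -7.4  -9.8 127.5   0.   62.2 -97.3]
tx 0.0002 ty 0.0005 tz 0.0016 rz -0.04 dist 0.002
```

Close on the round knob.

Request:
drive_tool(increments=[{"rx":0,"ry":0,"rz":0,"tx":0,"ty":0,"tz":0,"jaw":0.7},{"rx":0,"ry":0,"rz":0,"tx":0,"ty":0,"tz":0,"jaw":0.3},{"rx":0,"ry":0,"rz":0,"tx":0,"ty":0,"tz":0,"jaw":0.3},{"rx":0,"ry":0,"rz":0,"tx":0,"ty":0,"tz":0,"jaw":0.3},{"rx":0,"ry":0,"rz":0,"tx":0,"ty":0,"tz":0,"jaw":0.3},{"rx":0,"ry":0,"rz":0,"tx":0,"ty":0,"tz":0,"jaw":0.3}], squeeze=30)

```text
t: 4.7
position: [0.4495, -0.0041, 0.0789]
tool_rot: [[-1.0, 0.001, 0.001], [0.001, 1.0, -0.0], [-0.001, -0.0, -1.0]]
wrist_force: [-0.8, 0.1, 5.8]
opening: 0.577
```

```bash
python3 g.py .4497 -.0037 .078 90
```

```text
t 4.7 pos [ 0.4495 -0.0041  0.0789] yaw 89.96 zax [ 1.e-03 -1.e-04 -1.e+00] F [-0.8  0.1  5.8] open 0.577 q [ -7.4  -9.8 127.5   0.   62.2 -97.3]
tx -0.0002 ty 0.0004 tz 0.0009 rz -0.04 dist 0.001
```

Request:
drive_tool(increments=[{"rx":0,"ry":0,"rz":0,"tx":0,"ty":0,"tz":-0.02,"jaw":0.3},{"rx":0,"ry":0,"rz":0,"tx":0,"ty":0,"tz":-0.04,"jaw":0.3},{"rx":0,"ry":0,"rz":0,"tx":0,"ty":0,"tz":-0.065,"jaw":0.3},{"rx":0,"ry":0,"rz":0,"tx":0,"ty":0,"tz":-0.065,"jaw":0.3},{"rx":0,"ry":0,"rz":0,"tx":-0.003,"ty":0.05,"tz":-0.065,"jaw":0.3},{"rx":0,"ry":0,"rz":0,"tx":-0.004,"ty":0.1,"tz":-0.065,"jaw":0.3},{"rx":0,"ry":0,"rz":0,"tx":-0.005,"ty":0.15,"tz":-0.065,"jaw":0.3},{"rx":0,"ry":0,"rz":0,"tx":-0.006,"ty":0.2,"tz":-0.065,"jaw":0.3},{"rx":0,"ry":0,"rz":0,"tx":-0.007,"ty":0.25,"tz":-0.065,"jaw":0.3},{"rx":0,"ry":0,"rz":0,"tx":-0.007,"ty":0.268,"tz":-0.065,"jaw":0.3},{"rx":0,"ry":0,"rz":0,"tx":-0.007,"ty":0.268,"tz":-0.065,"jaw":0.3},{"rx":0,"ry":0,"rz":0,"tx":-0.007,"ty":0.268,"tz":-0.065,"jaw":0.3}])

```text
t: 6.2
position: [0.4559, 0.2627, 0.1424]
tool_rot: [[-1.0, 0.002, -0.001], [0.002, 1.0, -0.001], [0.001, -0.001, -1.0]]
wrist_force: [-0.1, -0.3, -0.3]
opening: 0.58
```

```bash
python3 - <<'E'
from m import *
im,d=shot('scene','b1.png'); shot('top','b2.png')
W=cloud('scene',d); m=(abs(W[...,0]-.457)<.05)&(abs(W[...,1]-.264)<.027)&(W[...,2]>.155)&(W[...,2]<.185)&(im.min(2)>110)
p=W[m]; print(len(p)); 
if len(p): print(p.mean(0),p.min(0),p.max(0))
cv2.imwrite('pics/b3.png',cv2.resize(im[:,:,::-1][120:270,340:540],None,fx=4,fy=4,interpolation=2))
E
python3 g.py .457 .2645 .08 90
```

```text
144
[0.47038903 0.25918058 0.16776989] [0.45778693 0.23874635 0.15535632] [0.48075922 0.28152313 0.17279981]
t 6.3 pos [0.4562 0.2627 0.143 ] yaw 89.87 zax [-4.e-04 -5.e-04 -1.e+00] F [ 0.2 -0.  -0.7] open 0.577 q [ 24.1  -3.9 115.4  -0.   68.5 -65.8]
tx -0.0008 ty 0.0018 tz 0.0630 rz -0.13 dist 0.063
```

View pics/b3.png

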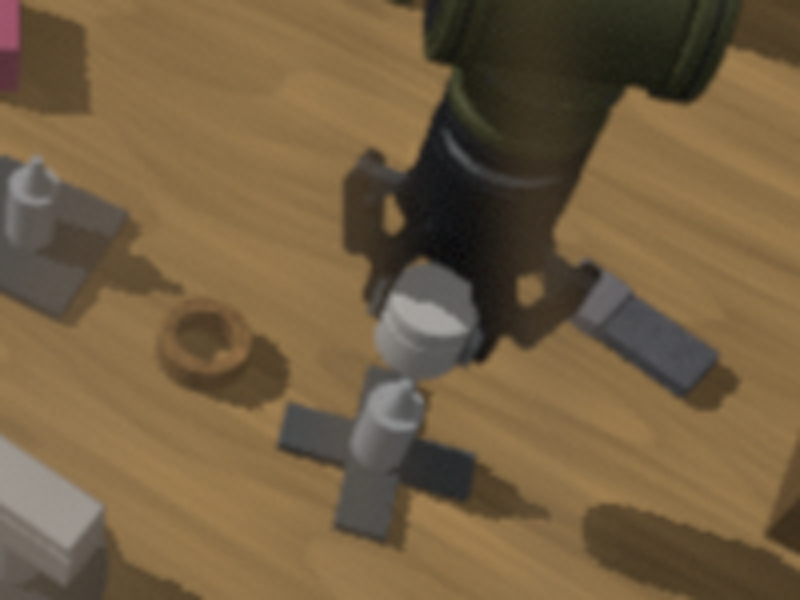

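Request:
drive_tool(increments=[{"rx":0,"ry":0,"rz":0,"tx":0,"ty":0,"tz":0.02,"jaw":0.3},{"rx":0,"ry":0,"rz":0,"tx":0,"ty":0,"tz":0.03,"jaw":0.3},{"rx":0,"ry":0,"rz":0,"tx":0,"ty":0,"tz":0.04,"jaw":0.3},{"rx":0,"ry":0,"rz":0,"tx":0,"ty":0,"tz":0.045,"jaw":0.3},{"rx":0,"ry":0,"rz":0,"tx":0,"ty":0,"tz":0.05,"jaw":0.3},{"rx":0,"ry":0,"rz":0,"tx":0,"ty":0,"tz":0.05,"jaw":0.3}])

```text
t: 7.05
position: [0.4561, 0.264, 0.0931]
tool_rot: [[-1.0, 0.0, -0.0], [0.0, 1.0, -0.0], [0.0, -0.0, -1.0]]
wrist_force: [-0.3, -0.2, -0.7]
opening: 0.578
```

```bash
python3 g.py .457 .2645 .079 90
```

```text
t 7.05 pos [0.4561 0.264  0.0931] yaw 89.97 zax [-4.e-04 -2.e-04 -1.e+00] F [-0.3 -0.2 -0.7] open 0.578 q [ 24.2  -0.4 117.3  -0.   63.1 -65.7]
tx -0.0009 ty 0.0005 tz 0.0141 rz -0.03 dist 0.014
```

Going on cleanly, with no force. I'll continue down.

Request:
drive_tool(increments=[{"rx":0,"ry":0,"rz":0,"tx":0,"ty":0,"tz":0.005,"jaw":0.3},{"rx":0,"ry":0,"rz":0,"tx":0,"ty":0,"tz":0.009,"jaw":0.3},{"rx":0,"ry":0,"rz":0,"tx":0,"ty":0,"tz":0.012,"jaw":0.3},{"rx":0,"ry":0,"rz":0,"tx":0,"ty":0,"tz":0.014,"jaw":0.3},{"rx":0,"ry":0,"rz":0,"tx":0,"ty":0,"tz":0.015,"jaw":0.3},{"rx":0,"ry":0,"rz":0,"tx":0,"ty":0,"tz":0.015,"jaw":0.3}])

```text
t: 7.8
position: [0.4565, 0.2642, 0.0789]
tool_rot: [[-1.0, 0.001, 0.001], [0.001, 1.0, 0.0], [-0.001, 0.0, -1.0]]
wrist_force: [-0.9, 1.0, 3.2]
opening: 0.58
```

```bash
python3 g.py .457 .2645 .079 90
```

```text
t 7.8 pos [0.4565 0.2642 0.0789] yaw 89.96 zax [ 6.e-04  4.e-04 -1.e+00] F [-0.9  1.   3.2] open 0.58 q [ 24.2   0.7 117.7   0.   61.5 -65.7]
tx -0.0005 ty 0.0003 tz -0.0001 rz -0.04 dist 0.001
```

Request:
drive_tool(increments=[{"rx":0,"ry":0,"rz":0,"tx":0,"ty":0,"tz":0.0015,"jaw":0.3},{"rx":0,"ry":0,"rz":0,"tx":0,"ty":0,"tz":0.003,"jaw":0.3},{"rx":0,"ry":0,"rz":0,"tx":0,"ty":0,"tz":0.003,"jaw":0.3}])

```text
t: 8.18
position: [0.4567, 0.2643, 0.0789]
tool_rot: [[-1.0, 0.0, -0.0], [0.0, 1.0, -0.0], [0.0, -0.0, -1.0]]
wrist_force: [-10.3, -4.0, 21.2]
opening: 0.574
```

Request:
drive_tool(increments=[{"rx":0,"ry":0,"rz":0,"tx":0,"ty":0,"tz":-0.003,"jaw":0.7},{"rx":0,"ry":0,"rz":0,"tx":0,"ty":0,"tz":-0.003,"jaw":1.0},{"rx":0,"ry":0,"rz":0,"tx":0,"ty":0,"tz":-0.003,"jaw":1.0},{"rx":0,"ry":0,"rz":0,"tx":0,"ty":0,"tz":-0.003,"jaw":1.0},{"rx":0,"ry":0,"rz":0,"tx":0,"ty":0,"tz":-0.03,"jaw":1.0},{"rx":0,"ry":0,"rz":0,"tx":0,"ty":0,"tz":-0.07,"jaw":1.0},{"rx":0,"ry":0,"rz":0,"tx":0,"ty":0,"tz":-0.09,"jaw":1.0}])

```text
t: 9.05
position: [0.4571, 0.2644, 0.1675]
tool_rot: [[-1.0, 0.001, 0.003], [0.001, 1.0, 0.001], [-0.003, 0.001, -1.0]]
wrist_force: [1.0, -0.2, 0.4]
opening: 1.001
```

```bash
python3 - <<'E'
from m import *
im,d=shot('scene','c1.png'); tops('scene',d)
E
python3 g.py .653 -.115 .17 59
```

```text
scene 746 [193.  56.] mean [ 0.4099 -0.6046  0.1035] rect [ 409.6 -620. ] [156.8 323.2] 52.1
scene 294 [432.  74.] mean [0.0495 0.0153 0.1061] rect [37.8  9.3] [ 62.3 129.6] 16.2
scene 424 [612.  98.] mean [-0.1654  0.4677  0.1062] rect [-169.7  464.4] [149.2  50.7] 75.9
scene 116 [262. 114.] mean [ 0.4724 -0.2747  0.1061] rect [ 469.8 -277.6] [24.4 50.8] 46.8
scene 247 [561. 201.] mean [0.262  0.4725 0.1058] rect [238.8 469.3] [259.9  12.2] 8.3
scene 177 [596. 165.] mean [0.1072 0.5043 0.1067] rect [107.1 505.9] [ 9.  58.8] 7.0
scene 320 [263. 188.] mean [ 0.6564 -0.1124  0.1045] rect [ 654.1 -114.8] [46.  44.4] 58.8
scene 260 [585. 218.] mean [0.2804 0.5329 0.1067] rect [273.3 534.4] [78.4 33.8] 75.2
scene 254 [624. 222.] mean [0.2385 0.6074 0.107 ] rect [237.1 607.2] [120.2   8.2] 6.3
scene 356 [442. 212.] mean [0.4605 0.2635 0.1045] rect [458.1 263.3] [48.7 49. ] 44.1
scene 645 [346. 242.] mean [0.6581 0.1296 0.1047] rect [655.8 128. ] [89.8 37. ] 88.2
scene 250 [583. 336.] mean [0.552  0.6153 0.1058] rect [547.7 616.1] [60.3 25. ] 56.1
scene 109 [629. 342.] mean [0.5099 0.6904 0.1057] rect [508.4 694.3] [ 6.4 34.4] 12.3
scene 286 [587. 376.] mean [0.6205 0.6445 0.1062] rect [614.8 648.7] [63.1 30.1] 57.5
t 9.1 pos [0.4581 0.2649 0.1698] yaw 89.97 zax [ 0.0058  0.0026 -1.    ] F [0.4 1.  2.3] open 1.006 q [ 24.2  -5.4 114.1  -0.   71.  -65.7]
tx -0.1951 ty -0.3798 tz -0.0002 rz 30.97 dist 0.427
```

Parked: the knob top is at the same height as the ones fully home, at (.458,.263). Next is the square knob.

Request:
drive_tool(increments=[{"rx":0,"ry":0,"rz":8,"tx":-0.05,"ty":-0.095,"tz":0,"jaw":1.0},{"rx":0,"ry":0,"rz":15,"tx":-0.098,"ty":-0.19,"tz":0,"jaw":1.0},{"rx":0,"ry":0,"rz":15,"tx":-0.098,"ty":-0.19,"tz":0,"jaw":1.0},{"rx":0,"ry":0,"rz":31,"tx":-0.196,"ty":-0.379,"tz":0,"jaw":1.0},{"rx":0,"ry":0,"rz":31,"tx":-0.196,"ty":-0.379,"tz":0,"jaw":1.0},{"rx":0,"ry":0,"rz":31,"tx":-0.196,"ty":-0.379,"tz":0,"jaw":1.0},{"rx":0,"ry":0,"rz":31,"tx":-0.196,"ty":-0.379,"tz":0,"jaw":1.0},{"rx":0,"ry":0,"rz":31,"tx":-0.196,"ty":-0.379,"tz":0,"jaw":1.0},{"rx":0,"ry":0,"rz":31,"tx":-0.196,"ty":-0.379,"tz":0,"jaw":1.0},{"rx":0,"ry":0,"rz":31,"tx":-0.196,"ty":-0.379,"tz":0,"jaw":1.0},{"rx":0,"ry":0,"rz":31,"tx":-0.196,"ty":-0.379,"tz":0.03,"jaw":1.0},{"rx":0,"ry":0,"rz":31,"tx":-0.196,"ty":-0.379,"tz":0.04,"jaw":1.0}])

```text
t: 10.6
position: [0.6504, -0.1135, 0.1233]
tool_rot: [[-0.858, 0.514, -0.003], [0.514, 0.858, 0.001], [0.003, -0.001, -1.0]]
wrist_force: [0.4, -0.7, -0.5]
opening: 1.0
```

```bash
python3 - <<'E'
from m import *
im,d=shot('scene','d1.png'); print([proj('scene',(.6525,-.115,.106))])
cv2.imwrite('pics/d2.png',cv2.resize(im[:,:,::-1][110:260,190:390],None,fx=4,fy=4,interpolation=2))
E
python3 g.py .6525 -.115 .078 59
```

```text
[array([263.3, 185.8])]
t 10.65 pos [ 0.6501 -0.1136  0.1224] yaw 59.04 zax [-0.0044  0.0012 -1.    ] F [-0.7 -0.7 -1.6] open 1.002 q [-14.6  13.8  98.5   0.   67.9 -73.6]
tx -0.0027 ty 0.0001 tz 0.0444 rz 0.04 dist 0.044
```

View pics/d2.png

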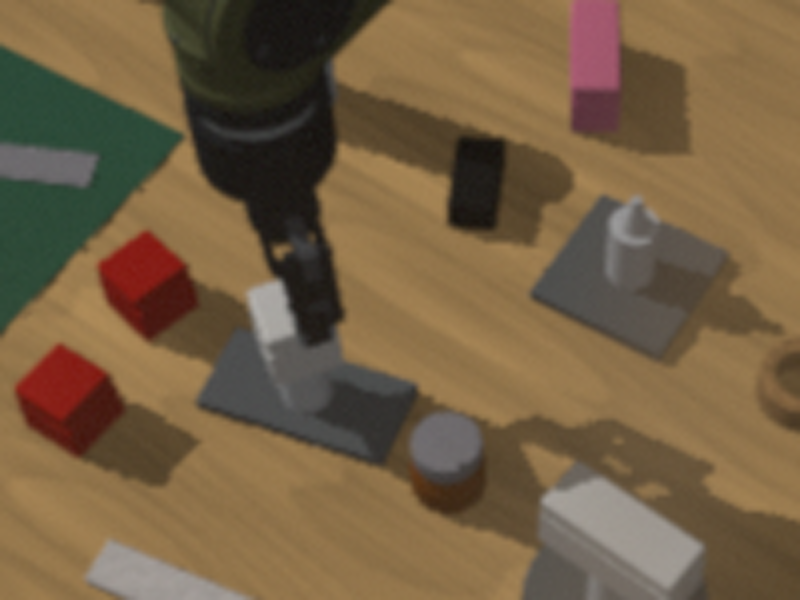

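Request:
drive_tool(increments=[{"rx":0,"ry":0,"rz":0,"tx":0,"ty":0,"tz":0,"jaw":1.0},{"rx":0,"ry":0,"rz":0,"tx":0,"ty":0,"tz":0.0,"jaw":1.0},{"rx":0,"ry":0,"rz":0,"tx":0,"ty":0,"tz":0.02,"jaw":1.0},{"rx":0,"ry":0,"rz":0,"tx":0,"ty":0,"tz":0.035,"jaw":1.0},{"rx":0,"ry":0,"rz":0,"tx":0,"ty":0,"tz":0.047,"jaw":1.0},{"rx":0,"ry":0,"rz":0,"tx":0,"ty":0,"tz":0.047,"jaw":1.0},{"rx":0,"ry":0,"rz":0,"tx":0,"ty":0,"tz":0.047,"jaw":1.0},{"rx":0,"ry":0,"rz":0,"tx":0,"ty":0,"tz":0.047,"jaw":1.0}])

```text
t: 11.65
position: [0.6526, -0.1153, 0.0792]
tool_rot: [[-0.857, 0.516, 0.001], [0.516, 0.857, -0.0], [-0.001, 0.0, -1.0]]
wrist_force: [-0.5, 0.9, -0.3]
opening: 1.0
```

```bash
python3 g.py .6525 -.115 .078 59
```

```text
t 11.65 pos [ 0.6526 -0.1153  0.0792] yaw 58.97 zax [ 1.5e-03 -4.0e-04 -1.0e+00] F [-0.5  0.9 -0.3] open 1.0 q [-14.7  16.6  99.7   0.   63.6 -73.6]
tx 0.0002 ty 0.0002 tz 0.0012 rz -0.03 dist 0.001
```

Request:
drive_tool(increments=[{"rx":0,"ry":0,"rz":0,"tx":0,"ty":0,"tz":0,"jaw":0.7},{"rx":0,"ry":0,"rz":0,"tx":0,"ty":0,"tz":0,"jaw":0.25},{"rx":0,"ry":0,"rz":0,"tx":0,"ty":0,"tz":0,"jaw":0.25},{"rx":0,"ry":0,"rz":0,"tx":0,"ty":0,"tz":0,"jaw":0.25},{"rx":0,"ry":0,"rz":0,"tx":0,"ty":0,"tz":0,"jaw":0.25},{"rx":0,"ry":0,"rz":0,"tx":0,"ty":0,"tz":0,"jaw":0.25},{"rx":0,"ry":0,"rz":0,"tx":0,"ty":0,"tz":0,"jaw":0.25}], squeeze=30)

```text
t: 12.52
position: [0.6522, -0.1152, 0.0787]
tool_rot: [[-0.857, 0.516, 0.001], [0.516, 0.857, -0.0], [-0.001, 0.0, -1.0]]
wrist_force: [-0.5, -1.0, 2.6]
opening: 0.512
```

```bash
python3 g.py .4495 -.004 .143 95.6
```

```text
t 12.53 pos [ 0.6522 -0.1152  0.0787] yaw 58.96 zax [ 6.e-04 -2.e-04 -1.e+00] F [-0.5 -1.   2.6] open 0.512 q [-14.7  16.6  99.7  -0.   63.6 -73.6]
tx 0.2310 ty -0.0092 tz -0.0643 rz -36.64 dist 0.240
```

Request:
drive_tool(increments=[{"rx":0,"ry":0,"rz":0,"tx":0,"ty":0,"tz":-0.03,"jaw":0.25},{"rx":0,"ry":0,"rz":0,"tx":0,"ty":0,"tz":-0.065,"jaw":0.25},{"rx":0,"ry":0,"rz":0,"tx":0,"ty":0,"tz":-0.065,"jaw":0.25},{"rx":0,"ry":0,"rz":-9,"tx":0.05,"ty":-0.002,"tz":-0.065,"jaw":0.25},{"rx":0,"ry":0,"rz":-18,"tx":0.1,"ty":-0.004,"tz":-0.065,"jaw":0.25},{"rx":0,"ry":0,"rz":-27,"tx":0.15,"ty":-0.006,"tz":-0.065,"jaw":0.25},{"rx":0,"ry":0,"rz":-34,"tx":0.2,"ty":-0.008,"tz":-0.065,"jaw":0.25},{"rx":0,"ry":0,"rz":-36.6,"tx":0.2315,"ty":-0.0097,"tz":-0.065,"jaw":0.25},{"rx":0,"ry":0,"rz":-36.6,"tx":0.2315,"ty":-0.0097,"tz":-0.065,"jaw":0.25},{"rx":0,"ry":0,"rz":-36.6,"tx":0.2315,"ty":-0.0097,"tz":-0.065,"jaw":0.25},{"rx":0,"ry":0,"rz":-36.6,"tx":0.2315,"ty":-0.0097,"tz":-0.065,"jaw":0.25},{"rx":0,"ry":0,"rz":-36.6,"tx":0.2315,"ty":-0.0097,"tz":-0.065,"jaw":0.25}])

```text
t: 14.02
position: [0.4491, -0.0045, 0.1432]
tool_rot: [[-0.995, -0.096, -0.0], [-0.096, 0.995, -0.0], [0.0, 0.0, -1.0]]
wrist_force: [0.2, -0.2, -0.4]
opening: 0.51
```

```bash
python3 - <<'E'
from m import *
im,d=shot('scene','e1.png'); 
cv2.imwrite('pics/e2.png',cv2.resize(im[:,:,::-1][70:270,240:440],None,fx=3,fy=3,interpolation=2))
E
python3 g.py .4493 -.0037 .078 95.6
```

```text
t 14.07 pos [ 0.449  -0.0044  0.1432] yaw 95.53 zax [-4.e-04  0.e+00 -1.e+00] F [-0.6  0.2 -0. ] open 0.512 q [  -7.4  -14.8  124.8   -0.    70.  -102.9]
tx -0.0003 ty 0.0007 tz 0.0652 rz -0.07 dist 0.065
```

View pics/e2.png

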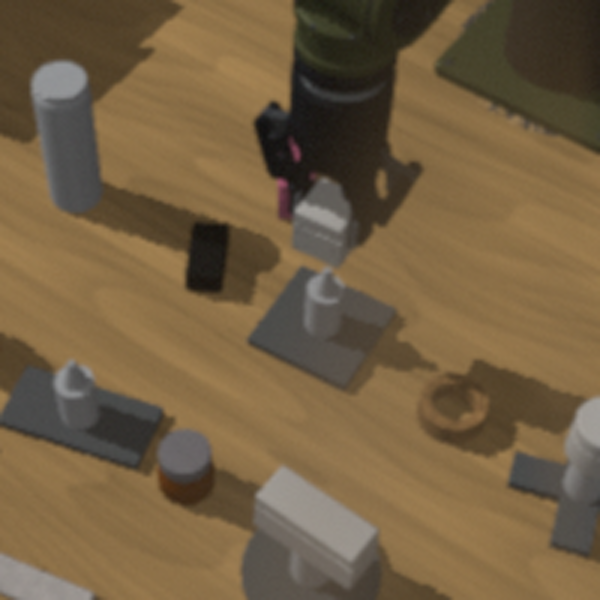

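Run:
```python
from m import *
d=np.load('pics/e1.png.npy');W=cloud('scene',d);d0=np.load('pics/scene0.png.npy');W0=cloud('scene',d0)
for w,x,y in((W0,.457,.2645),(W,.449,-.004),(W,.6525,-.115)):
  for a,b in((.064,.075),(.075,.09)):
    q=w[(np.hypot(w[...,0]-x,w[...,1]-y)<.02)&(w[...,2]>a)&(w[...,2]<b)]; print(x,y,len(q),q.mean(0).round(4),(q.max(0)+q.min(0)).round(4)/2)
```

```text
0.457 0.2645 34 [0.4622 0.2659 0.0693] [0.46115 0.2651  0.0695 ]
0.457 0.2645 23 [0.4593 0.2652 0.0813] [0.4604 0.2651 0.0815]
0.449 -0.004 28 [ 0.4538 -0.0026  0.0693] [ 0.45215 -0.0039   0.0696 ]
0.449 -0.004 17 [ 0.4505 -0.0028  0.0822] [ 0.4496 -0.003   0.0819]
0.6525 -0.115 26 [ 0.6574 -0.1119  0.0692] [ 0.6563 -0.1135  0.0697]
0.6525 -0.115 21 [ 0.6554 -0.1138  0.0821] [ 0.655   -0.1137   0.08145]
```

Everything is consistent, so I'll lower it onto the square holder.

Request:
drive_tool(increments=[{"rx":0,"ry":0,"rz":0,"tx":0,"ty":0,"tz":0.02,"jaw":0.25},{"rx":0,"ry":0,"rz":0,"tx":0,"ty":0,"tz":0.035,"jaw":0.25},{"rx":0,"ry":0,"rz":0,"tx":0,"ty":0,"tz":0.045,"jaw":0.25},{"rx":0,"ry":0,"rz":0,"tx":0,"ty":0,"tz":0.05,"jaw":0.25},{"rx":0,"ry":0,"rz":0,"tx":0,"ty":0,"tz":0.05,"jaw":0.25}])

```text
t: 14.7
position: [0.4485, -0.0041, 0.0931]
tool_rot: [[-0.995, -0.097, -0.001], [-0.097, 0.995, 0.0], [0.001, 0.0, -1.0]]
wrist_force: [-0.1, -0.0, 0.3]
opening: 0.512
```

```bash
python3 g.py .449 -.0037 .078 95.6
```

```text
t 14.7 pos [ 0.4485 -0.0041  0.0931] yaw 95.56 zax [-5.e-04  0.e+00 -1.e+00] F [-0.1 -0.   0.3] open 0.512 q [  -7.4  -11.1  127.1   -0.    64.1 -102.9]
tx -0.0005 ty 0.0004 tz 0.0151 rz -0.04 dist 0.015
```

Request:
drive_tool(increments=[{"rx":0,"ry":0,"rz":0,"tx":0,"ty":0,"tz":0.005,"jaw":0.25},{"rx":0,"ry":0,"rz":0,"tx":0,"ty":0,"tz":0.009,"jaw":0.25},{"rx":0,"ry":0,"rz":0,"tx":0,"ty":0,"tz":0.012,"jaw":0.25},{"rx":0,"ry":0,"rz":0,"tx":0,"ty":0,"tz":0.015,"jaw":0.25},{"rx":0,"ry":0,"rz":0,"tx":0,"ty":0,"tz":0.0165,"jaw":0.25},{"rx":0,"ry":0,"rz":0,"tx":0,"ty":0,"tz":0.017,"jaw":0.25},{"rx":0,"ry":0,"rz":0,"tx":0,"ty":0,"tz":0.017,"jaw":0.25}])

```text
t: 15.58
position: [0.4487, -0.0041, 0.0786]
tool_rot: [[-0.995, -0.097, -0.002], [-0.097, 0.995, 0.0], [0.002, 0.0, -1.0]]
wrist_force: [-9.0, 0.2, 14.6]
opening: 0.512
```

Request:
drive_tool(increments=[{"rx":0,"ry":0,"rz":0,"tx":0,"ty":0,"tz":-0.002,"jaw":0.7},{"rx":0,"ry":0,"rz":0,"tx":0,"ty":0,"tz":-0.002,"jaw":1.0},{"rx":0,"ry":0,"rz":0,"tx":0,"ty":0,"tz":-0.002,"jaw":1.0},{"rx":0,"ry":0,"rz":0,"tx":0,"ty":0,"tz":-0.002,"jaw":1.0},{"rx":0,"ry":0,"rz":0,"tx":0,"ty":0,"tz":-0.03,"jaw":1.0},{"rx":0,"ry":0,"rz":0,"tx":0,"ty":0,"tz":-0.07,"jaw":1.0},{"rx":0,"ry":0,"rz":0,"tx":0,"ty":0,"tz":-0.09,"jaw":1.0},{"rx":0,"ry":0,"rz":0,"tx":0,"ty":0,"tz":-0.09,"jaw":1.0}])

```text
t: 16.58
position: [0.4498, -0.0043, 0.1681]
tool_rot: [[-0.995, -0.097, 0.004], [-0.097, 0.995, -0.0], [-0.004, -0.001, -1.0]]
wrist_force: [-0.1, -0.0, -1.3]
opening: 0.999
```

```bash
python3 - <<'E'
from m import *
im,d=shot('scene','f1.png'); tops('scene',d)
E
python3 g.py .6543 .1276 .166 178.3
```

```text
scene 745 [193.  56.] mean [ 0.4108 -0.6042  0.1036] rect [ 410.8 -618.7] [159.6 323.7] 52.2
scene 288 [432.  74.] mean [0.0492 0.0147 0.1058] rect [37.4  7.7] [ 63.3 130.1] 13.9
scene 414 [612.  98.] mean [-0.165   0.4682  0.1061] rect [-170.9  465.9] [148.9  51.6] 78.0
scene 121 [262. 114.] mean [ 0.4727 -0.2746  0.1065] rect [ 469.8 -277.5] [24.1 50.7] 46.7
scene 285 [349. 157.] mean [ 0.4538 -0.0031  0.1041] rect [451.2  -4.5] [47.  43.8] 4.8
scene 248 [561. 200.] mean [0.2608 0.4722 0.1061] rect [238.9 469.4] [261.1  12. ] 8.3
scene 176 [596. 164.] mean [0.1071 0.5043 0.1072] rect [106.8 506.1] [ 9.1 59.4] 11.0
scene 263 [586. 218.] mean [0.2804 0.5339 0.1067] rect [273.2 535. ] [78.5 36.7] 76.6
scene 352 [442. 212.] mean [0.4603 0.2634 0.1044] rect [457.9 262.8] [49.  47.7] 25.3
scene 255 [624. 222.] mean [0.238  0.6071 0.1069] rect [238.5 607. ] [118.2   7. ] 5.5
scene 646 [346. 242.] mean [0.6581 0.1295 0.1047] rect [655.4 128.2] [89.5 37. ] 88.7
scene 244 [584. 336.] mean [0.552  0.6157 0.1064] rect [547.6 616.1] [60.3 23.2] 56.1
scene 107 [629. 342.] mean [0.51   0.6904 0.1063] rect [509.3 693.8] [ 6.1 32.7] 10.5
scene 275 [587. 376.] mean [0.6207 0.6442 0.1061] rect [615.  649.1] [63.2 30.9] 59.0
t 16.62 pos [ 0.4488 -0.0041  0.1664] yaw 95.57 zax [ 9.e-04 -1.e-04 -1.e+00] F [ 0.2 -0.7 -0.7] open 1.0 q [  -7.4  -16.3  123.7   -0.    72.6 -103. ]
tx -0.2173 ty 0.1112 tz 0.0004 rz -82.73 dist 0.244
```

Square knob seated and aligned. On to the oblong knob.

Request:
drive_tool(increments=[{"rx":0,"ry":0,"rz":10,"tx":-0.03,"ty":0.015,"tz":0,"jaw":1.0},{"rx":0,"ry":0,"rz":20,"tx":-0.06,"ty":0.03,"tz":0,"jaw":1.0},{"rx":0,"ry":0,"rz":30,"tx":-0.09,"ty":0.046,"tz":0,"jaw":1.0},{"rx":0,"ry":0,"rz":40,"tx":-0.12,"ty":0.061,"tz":0,"jaw":1.0},{"rx":0,"ry":0,"rz":50,"tx":-0.15,"ty":0.077,"tz":0,"jaw":1.0},{"rx":0,"ry":0,"rz":60,"tx":-0.18,"ty":0.092,"tz":0,"jaw":1.0},{"rx":0,"ry":0,"rz":70,"tx":-0.21,"ty":0.107,"tz":0,"jaw":1.0},{"rx":0,"ry":0,"rz":80,"tx":-0.2168,"ty":0.1108,"tz":0,"jaw":1.0},{"rx":0,"ry":0,"rz":90,"tx":-0.2168,"ty":0.1108,"tz":0,"jaw":1.0},{"rx":0,"ry":0,"rz":97,"tx":-0.2168,"ty":0.1108,"tz":0,"jaw":1.0},{"rx":0,"ry":0,"rz":97,"tx":-0.2168,"ty":0.1108,"tz":0,"jaw":1.0},{"rx":0,"ry":0,"rz":97,"tx":-0.2168,"ty":0.1108,"tz":0.02,"jaw":1.0}])

```text
t: 18.12
position: [0.6545, 0.1272, 0.1465]
tool_rot: [[0.023, 1.0, 0.003], [1.0, -0.023, 0.0], [0.0, 0.003, -1.0]]
wrist_force: [0.1, 0.3, -0.3]
opening: 0.999
```

```bash
python3 g.py .6543 .1276 .078 178.5
```

```text
t 18.12 pos [0.6545 0.1272 0.1465] yaw -1.35 zax [ 2.5e-03  3.0e-04 -1.0e+00] F [ 0.1  0.3 -0.3] open 0.999 q [ 6.4 13.1 97.  -0.  69.8  7.7]
tx 0.0004 ty -0.0002 tz 0.0685 rz 0.15 dist 0.068
```

Request:
drive_tool(increments=[{"rx":0,"ry":0,"rz":0,"tx":0,"ty":0,"tz":0.02,"jaw":1.0},{"rx":0,"ry":0,"rz":0,"tx":0,"ty":0,"tz":0.04,"jaw":1.0},{"rx":0,"ry":0,"rz":0,"tx":0,"ty":0,"tz":0.055,"jaw":1.0},{"rx":0,"ry":0,"rz":0,"tx":0,"ty":0,"tz":0.068,"jaw":1.0},{"rx":0,"ry":0,"rz":0,"tx":0,"ty":0,"tz":0.068,"jaw":1.0},{"rx":0,"ry":0,"rz":0,"tx":0,"ty":0,"tz":0.068,"jaw":0.7},{"rx":0,"ry":0,"rz":0,"tx":0,"ty":0,"tz":0.068,"jaw":0.15},{"rx":0,"ry":0,"rz":0,"tx":0,"ty":0,"tz":0.068,"jaw":0.15},{"rx":0,"ry":0,"rz":0,"tx":0,"ty":0,"tz":0.068,"jaw":0.15},{"rx":0,"ry":0,"rz":0,"tx":0,"ty":0,"tz":0.068,"jaw":0.15},{"rx":0,"ry":0,"rz":0,"tx":0,"ty":0,"tz":0.068,"jaw":0.15},{"rx":0,"ry":0,"rz":0,"tx":0,"ty":0,"tz":0.068,"jaw":0.15}], squeeze=30)

```text
t: 19.62
position: [0.6542, 0.1273, 0.0793]
tool_rot: [[0.025, 1.0, 0.001], [1.0, -0.025, 0.0], [0.0, 0.001, -1.0]]
wrist_force: [-1.2, -0.2, 4.9]
opening: 0.402
```

```bash
python3 g.py .6525 -.1145 .143 16.4
```

```text
t 19.62 pos [0.6542 0.1273 0.0793] yaw -1.44 zax [ 1.4e-03  2.0e-04 -1.0e+00] F [-1.2 -0.2  4.9] open 0.402 q [ 6.4 17.1 99.2 -0.  63.7  7.8]
tx -0.2417 ty 0.0043 tz -0.0637 rz -17.84 dist 0.250
```

Request:
drive_tool(increments=[{"rx":0,"ry":0,"rz":0,"tx":0,"ty":0,"tz":-0.03,"jaw":0.15},{"rx":0,"ry":0,"rz":0,"tx":0,"ty":0,"tz":-0.065,"jaw":0.15},{"rx":0,"ry":0,"rz":0,"tx":0,"ty":0,"tz":-0.065,"jaw":0.15},{"rx":0,"ry":0,"rz":-4,"tx":-0.05,"ty":0.001,"tz":-0.065,"jaw":0.15},{"rx":0,"ry":0,"rz":-8,"tx":-0.1,"ty":0.002,"tz":-0.065,"jaw":0.15},{"rx":0,"ry":0,"rz":-12,"tx":-0.15,"ty":0.003,"tz":-0.065,"jaw":0.15},{"rx":0,"ry":0,"rz":-16,"tx":-0.2,"ty":0.004,"tz":-0.065,"jaw":0.15},{"rx":0,"ry":0,"rz":-17.8,"tx":-0.242,"ty":0.0043,"tz":-0.065,"jaw":0.15},{"rx":0,"ry":0,"rz":-17.8,"tx":-0.242,"ty":0.0043,"tz":-0.065,"jaw":0.15},{"rx":0,"ry":0,"rz":-17.8,"tx":-0.242,"ty":0.0043,"tz":-0.065,"jaw":0.15},{"rx":0,"ry":0,"rz":-17.8,"tx":-0.242,"ty":0.0043,"tz":-0.065,"jaw":0.15},{"rx":0,"ry":0,"rz":-17.8,"tx":-0.242,"ty":0.0043,"tz":-0.065,"jaw":0.15}])

```text
t: 21.12
position: [0.6519, -0.1137, 0.1431]
tool_rot: [[-0.283, 0.959, -0.0], [0.959, 0.283, 0.0], [0.0, -0.0, -1.0]]
wrist_force: [-1.0, 0.6, -1.3]
opening: 0.409
```

```bash
python3 - <<'E'
from m import *
im,d=shot('scene','i1.png'); tops('scene',d,.16,.18)
cv2.imwrite('pics/i2.png',cv2.resize(im[:,:,::-1][90:290,190:390],None,fx=3,fy=3,interpolation=2))
W=cloud('scene',d)
for x,y in((.655,.1276),):
  for a,b in((.064,.075),(.075,.09)):
    q=W[(np.hypot(W[...,0]-x,W[...,1]-y)<.02)&(W[...,2]>a)&(W[...,2]<b)]; print(len(q),q.mean(0).round(4))
E
python3 g.py .6525 -.1145 .143 16.4
```

```text
scene 2349 [182.  25.] mean [ 0.3854 -0.6542  0.1752] rect [ 361.6 -680.4] [263.6 207.5] 0.1
scene 198 [432.  55.] mean [0.0569 0.0013 0.17  ] rect [49.2 -3.5] [120.8  36.1] 83.9
scene 309 [619.  78.] mean [-0.1636  0.4508  0.1702] rect [-168.2  444.8] [118.8  45.4] 67.1
scene 2026 [600. 211.] mean [0.2912 0.5383 0.1676] rect [231.  546.4] [316.3 157.5] 6.2
scene 318 [270. 173.] mean [ 0.647  -0.0909  0.1686] rect [645.6 -90.8] [55.5 48.1] 24.5
scene 277 [600. 203.] mean [0.281  0.5337 0.17  ] rect [273.7 534.4] [77.3 34.6] 74.8
scene 326 [603. 326.] mean [0.5509 0.6182 0.1716] rect [542.2 621.8] [63.1 39.6] 62.7
scene 101 [637. 315.] mean [0.4884 0.6637 0.1661] rect [487.9 663.5] [40.4  8.6] 18.0
scene 347 [607. 368.] mean [0.6194 0.645  0.1715] rect [612.8 648.2] [63.1 32.7] 52.5
25 [0.6592 0.1308 0.0698]
25 [0.6575 0.1286 0.0815]
t 21.18 pos [ 0.6519 -0.1138  0.1432] yaw 16.44 zax [-1.e-04  0.e+00 -1.e+00] F [-0.7  0.7 -0.7] open 0.407 q [-14.6  12.8  97.7   0.   69.6 -31. ]
tx -0.0008 ty 0.0004 tz 0.0002 rz 0.04 dist 0.001
```

View pics/i2.png

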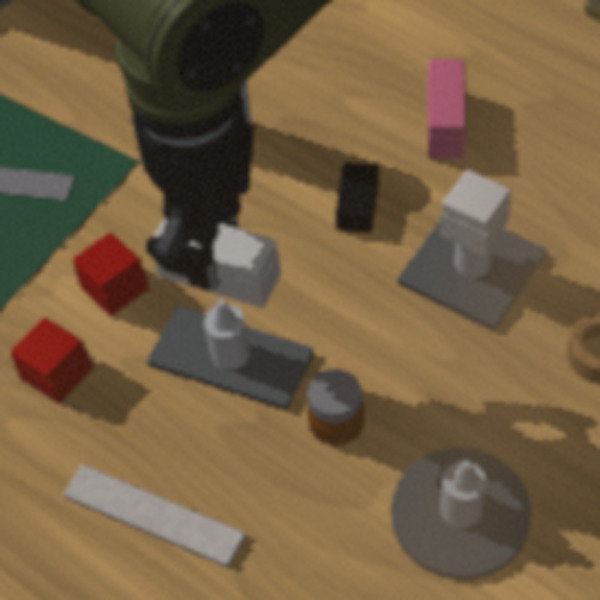

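Request:
drive_tool(increments=[{"rx":0,"ry":0,"rz":0,"tx":-0.0005,"ty":0.0005,"tz":0.02,"jaw":0.15},{"rx":0,"ry":0,"rz":0,"tx":-0.0005,"ty":0.0005,"tz":0.035,"jaw":0.15},{"rx":0,"ry":0,"rz":0,"tx":-0.0005,"ty":0.0005,"tz":0.045,"jaw":0.15},{"rx":0,"ry":0,"rz":0,"tx":-0.0005,"ty":0.0005,"tz":0.05,"jaw":0.15},{"rx":0,"ry":0,"rz":0,"tx":-0.0005,"ty":0.0005,"tz":0.05,"jaw":0.15}])

```text
t: 21.8
position: [0.6523, -0.1152, 0.0928]
tool_rot: [[-0.282, 0.96, -0.001], [0.96, 0.282, 0.0], [0.0, -0.001, -1.0]]
wrist_force: [-0.1, 0.7, -0.4]
opening: 0.402
```

```bash
python3 g.py .6525 -.1145 .078 16.4
```

```text
t 21.8 pos [ 0.6523 -0.1152  0.0928] yaw 16.35 zax [-7.e-04  2.e-04 -1.e+00] F [-0.1  0.7 -0.4] open 0.402 q [-14.7  15.8  99.3  -0.   65.  -31. ]
tx 0.0006 ty 0.0004 tz 0.0148 rz -0.05 dist 0.015
```

Request:
drive_tool(increments=[{"rx":0,"ry":0,"rz":0,"tx":0,"ty":0,"tz":0.005,"jaw":0.15},{"rx":0,"ry":0,"rz":0,"tx":0,"ty":0,"tz":0.009,"jaw":0.15},{"rx":0,"ry":0,"rz":0,"tx":0,"ty":0,"tz":0.012,"jaw":0.15},{"rx":0,"ry":0,"rz":0,"tx":0,"ty":0,"tz":0.015,"jaw":0.15},{"rx":0,"ry":0,"rz":0,"tx":0,"ty":0,"tz":0.0165,"jaw":0.15},{"rx":0,"ry":0,"rz":0,"tx":0,"ty":0,"tz":0.017,"jaw":0.15},{"rx":0,"ry":0,"rz":0,"tx":0,"ty":0,"tz":0.017,"jaw":0.15}])

```text
t: 22.68
position: [0.6526, -0.1152, 0.0793]
tool_rot: [[-0.282, 0.959, -0.001], [0.959, 0.282, -0.0], [0.0, -0.001, -1.0]]
wrist_force: [-7.3, 1.7, 12.1]
opening: 0.407
```

Request:
drive_tool(increments=[{"rx":0,"ry":0,"rz":0,"tx":0,"ty":0,"tz":-0.002,"jaw":0.7},{"rx":0,"ry":0,"rz":0,"tx":0,"ty":0,"tz":-0.002,"jaw":1.0},{"rx":0,"ry":0,"rz":0,"tx":0,"ty":0,"tz":-0.002,"jaw":1.0},{"rx":0,"ry":0,"rz":0,"tx":0,"ty":0,"tz":-0.002,"jaw":1.0},{"rx":0,"ry":0,"rz":0,"tx":0,"ty":0,"tz":-0.03,"jaw":1.0},{"rx":0,"ry":0,"rz":0,"tx":0,"ty":0,"tz":-0.07,"jaw":1.0},{"rx":0,"ry":0,"rz":0,"tx":0,"ty":0,"tz":-0.09,"jaw":1.0},{"rx":0,"ry":0,"rz":0,"tx":0,"ty":0,"tz":-0.09,"jaw":1.0}])

```text
t: 23.68
position: [0.6536, -0.1154, 0.1683]
tool_rot: [[-0.282, 0.959, 0.004], [0.959, 0.282, -0.001], [-0.002, 0.003, -1.0]]
wrist_force: [1.1, 0.0, 0.0]
opening: 0.998
```

```bash
python3 - <<'E'
from m import *
im,d=shot('scene','j1.png'); tops('scene',d)
E
python3 g.py .4565 .264 .166 16.4
```

```text
scene 459 [175.  61.] mean [ 0.4629 -0.6295  0.1057] rect [ 470.9 -651.5] [106.1 241.1] 31.8
scene 289 [432.  74.] mean [0.0499 0.0144 0.106 ] rect [38.2  9.6] [ 59.5 129.3] 16.2
scene 423 [612.  98.] mean [-0.1655  0.4681  0.1057] rect [-169.8  464.6] [148.6  52.5] 75.8
scene 284 [349. 157.] mean [ 0.454  -0.003   0.1042] rect [451.6  -4.7] [46.6 44.7] 4.1
scene 246 [561. 201.] mean [0.2638 0.4726 0.1061] rect [239.3 469.6] [260.2  11.7] 8.1
scene 172 [596. 165.] mean [0.1072 0.5045 0.1068] rect [107.5 505.2] [ 7.8 57.5] 4.3
scene 457 [266. 189.] mean [ 0.6543 -0.1064  0.1043] rect [ 653.3 -114.2] [36.5 90. ] 15.3
scene 265 [585. 218.] mean [0.2802 0.5337 0.1067] rect [273.9 534. ] [78.5 36.4] 74.4
scene 348 [442. 212.] mean [0.4602 0.2635 0.1046] rect [458.1 262.9] [48.6 48.8] 67.2
scene 253 [624. 222.] mean [0.2376 0.6071 0.1066] rect [237.2 606.8] [117.8   7. ] 6.0
scene 249 [583. 337.] mean [0.5522 0.6159 0.1059] rect [547.3 616. ] [60.5 24.4] 55.3
scene 110 [630. 342.] mean [0.5098 0.6908 0.1063] rect [508.1 695. ] [ 7.1 34.9] 13.5
scene 274 [587. 376.] mean [0.621  0.6446 0.1061] rect [615.1 649. ] [63.1 30.3] 58.9
t 23.73 pos [ 0.6525 -0.1152  0.1662] yaw 16.36 zax [ 4.e-04 -1.e-04 -1.e+00] F [-0.3  0.4 -0.6] open 0.996 q [-14.7  11.7  96.6   0.   71.7 -31. ]
tx 0.4190 ty -0.0813 tz 0.0002 rz -0.04 dist 0.427
```

Oblong knob seated in line. Back to fetch the round knob from the spare.

Request:
drive_tool(increments=[{"rx":0,"ry":0,"rz":0,"tx":0.06,"ty":-0.0117,"tz":0,"jaw":1.0},{"rx":0,"ry":0,"rz":0,"tx":0.12,"ty":-0.0233,"tz":0,"jaw":1.0},{"rx":0,"ry":0,"rz":0,"tx":0.18,"ty":-0.035,"tz":0,"jaw":1.0},{"rx":0,"ry":0,"rz":0,"tx":0.24,"ty":-0.0467,"tz":0,"jaw":1.0},{"rx":0,"ry":0,"rz":0,"tx":0.3,"ty":-0.0583,"tz":0,"jaw":1.0},{"rx":0,"ry":0,"rz":0,"tx":0.36,"ty":-0.07,"tz":0,"jaw":1.0},{"rx":0,"ry":0,"rz":0,"tx":0.4183,"ty":-0.0813,"tz":0,"jaw":1.0},{"rx":0,"ry":0,"rz":0,"tx":0.4183,"ty":-0.0813,"tz":0,"jaw":1.0},{"rx":0,"ry":0,"rz":0,"tx":0.4183,"ty":-0.0813,"tz":0,"jaw":1.0},{"rx":0,"ry":0,"rz":0,"tx":0.4183,"ty":-0.0813,"tz":0.02,"jaw":1.0},{"rx":0,"ry":0,"rz":0,"tx":0.4183,"ty":-0.0813,"tz":0.04,"jaw":1.0},{"rx":0,"ry":0,"rz":0,"tx":0.4183,"ty":-0.0813,"tz":0.04,"jaw":1.0}])

```text
t: 25.22
position: [0.455, 0.2616, 0.1226]
tool_rot: [[-0.28, 0.96, -0.006], [0.96, 0.28, -0.003], [-0.001, -0.007, -1.0]]
wrist_force: [-0.4, -0.3, 0.2]
opening: 1.0
```

```bash
python3 g.py .4567 .2632 .078 16.4
```

```text
t 25.23 pos [0.455  0.2616 0.1226] yaw 16.27 zax [-0.006  -0.0027 -1.    ] F [-0.4 -0.3  0.2] open 1.0 q [ 24.   -2.6 116.3  -0.   66.7   7.8]
tx 0.0011 ty 0.0021 tz 0.0446 rz -0.13 dist 0.045
```

Request:
drive_tool(increments=[{"rx":0,"ry":0,"rz":0,"tx":0,"ty":0,"tz":0,"jaw":1.0},{"rx":0,"ry":0,"rz":0,"tx":0,"ty":0,"tz":0.02,"jaw":1.0},{"rx":0,"ry":0,"rz":0,"tx":0,"ty":0,"tz":0.035,"jaw":1.0},{"rx":0,"ry":0,"rz":0,"tx":0,"ty":0,"tz":0.048,"jaw":1.0},{"rx":0,"ry":0,"rz":0,"tx":0,"ty":0,"tz":0.048,"jaw":1.0},{"rx":0,"ry":0,"rz":0,"tx":0,"ty":0,"tz":0.048,"jaw":0.8},{"rx":0,"ry":0,"rz":0,"tx":0,"ty":0,"tz":0.048,"jaw":0.3},{"rx":0,"ry":0,"rz":0,"tx":0,"ty":0,"tz":0.048,"jaw":0.3},{"rx":0,"ry":0,"rz":0,"tx":0,"ty":0,"tz":0.048,"jaw":0.3},{"rx":0,"ry":0,"rz":0,"tx":0,"ty":0,"tz":0.048,"jaw":0.3},{"rx":0,"ry":0,"rz":0,"tx":0,"ty":0,"tz":0.048,"jaw":0.3}], squeeze=30)

```text
t: 26.6
position: [0.4573, 0.2636, 0.0793]
tool_rot: [[-0.282, 0.96, 0.002], [0.96, 0.282, 0.001], [0.0, 0.002, -1.0]]
wrist_force: [-0.5, 0.5, 5.7]
opening: 0.582
```

```bash
python3 g.py .6543 .1278 .143 16.4
```

```text
t 26.6 pos [0.4573 0.2636 0.0793] yaw 16.36 zax [ 1.5e-03  7.0e-04 -1.0e+00] F [-0.5  0.5  5.7] open 0.582 q [ 24.1   0.7 117.7   0.   61.5   7.8]
tx -0.1858 ty 0.1507 tz -0.0637 rz -0.04 dist 0.248
```

Request:
drive_tool(increments=[{"rx":0,"ry":0,"rz":0,"tx":0,"ty":0,"tz":-0.03,"jaw":0.3},{"rx":0,"ry":0,"rz":0,"tx":0,"ty":0,"tz":-0.065,"jaw":0.3},{"rx":0,"ry":0,"rz":0,"tx":0,"ty":0,"tz":-0.065,"jaw":0.3},{"rx":0,"ry":0,"rz":0,"tx":-0.037,"ty":0.03,"tz":-0.065,"jaw":0.3},{"rx":0,"ry":0,"rz":0,"tx":-0.074,"ty":0.06,"tz":-0.065,"jaw":0.3},{"rx":0,"ry":0,"rz":0,"tx":-0.111,"ty":0.09,"tz":-0.065,"jaw":0.3},{"rx":0,"ry":0,"rz":0,"tx":-0.148,"ty":0.12,"tz":-0.065,"jaw":0.3},{"rx":0,"ry":0,"rz":0,"tx":-0.1857,"ty":0.151,"tz":-0.065,"jaw":0.3},{"rx":0,"ry":0,"rz":0,"tx":-0.1857,"ty":0.151,"tz":-0.065,"jaw":0.3},{"rx":0,"ry":0,"rz":0,"tx":-0.1857,"ty":0.151,"tz":-0.065,"jaw":0.3},{"rx":0,"ry":0,"rz":0,"tx":-0.1857,"ty":0.151,"tz":-0.065,"jaw":0.3}])

```text
t: 27.98
position: [0.6525, 0.1284, 0.1424]
tool_rot: [[-0.283, 0.959, -0.002], [0.959, 0.283, -0.0], [0.0, -0.002, -1.0]]
wrist_force: [0.6, -0.1, -0.7]
opening: 0.58
```

```bash
python3 g.py .6543 .1278 .078 16.4
```

```text
t 27.98 pos [0.6525 0.1284 0.1424] yaw 16.43 zax [-1.7e-03 -1.0e-04 -1.0e+00] F [ 0.6 -0.1 -0.7] open 0.58 q [ 6.5 13.2 97.2  0.  69.7 -9.9]
tx -0.0011 ty 0.0016 tz 0.0644 rz 0.03 dist 0.064
```

Request:
drive_tool(increments=[{"rx":0,"ry":0,"rz":0,"tx":0,"ty":0.0005,"tz":0.02,"jaw":0.3},{"rx":0,"ry":0,"rz":0,"tx":0,"ty":0.0005,"tz":0.035,"jaw":0.3},{"rx":0,"ry":0,"rz":0,"tx":0,"ty":0.0005,"tz":0.045,"jaw":0.3},{"rx":0,"ry":0,"rz":0,"tx":0,"ty":0.0005,"tz":0.05,"jaw":0.3},{"rx":0,"ry":0,"rz":0,"tx":0,"ty":0.0005,"tz":0.05,"jaw":0.3}])

```text
t: 28.6
position: [0.6542, 0.1277, 0.0928]
tool_rot: [[-0.282, 0.96, -0.001], [0.96, 0.282, -0.0], [0.0, -0.001, -1.0]]
wrist_force: [-0.3, 1.3, 0.1]
opening: 0.578
```

```bash
python3 g.py .6543 .1278 .078 16.4
```

```text
t 28.6 pos [0.6542 0.1277 0.0928] yaw 16.36 zax [-7.e-04 -1.e-04 -1.e+00] F [-0.3  1.3  0.1] open 0.578 q [ 6.4 16.3 98.7  0.  65.1 -9.9]
tx 0.0000 ty 0.0002 tz 0.0148 rz -0.04 dist 0.015
```

Request:
drive_tool(increments=[{"rx":0,"ry":0,"rz":0,"tx":0,"ty":0,"tz":0.005,"jaw":0.3},{"rx":0,"ry":0,"rz":0,"tx":0,"ty":0,"tz":0.009,"jaw":0.3},{"rx":0,"ry":0,"rz":0,"tx":0,"ty":0,"tz":0.012,"jaw":0.3},{"rx":0,"ry":0,"rz":0,"tx":0,"ty":0,"tz":0.015,"jaw":0.3},{"rx":0,"ry":0,"rz":0,"tx":0,"ty":0,"tz":0.0165,"jaw":0.3},{"rx":0,"ry":0,"rz":0,"tx":0,"ty":0,"tz":0.017,"jaw":0.3},{"rx":0,"ry":0,"rz":0,"tx":0,"ty":0,"tz":0.017,"jaw":0.3}])

```text
t: 29.48
position: [0.6544, 0.1278, 0.0794]
tool_rot: [[-0.282, 0.959, -0.001], [0.959, 0.282, -0.0], [-0.0, -0.001, -1.0]]
wrist_force: [-7.6, -1.5, 12.9]
opening: 0.581
```

Home at 12.9 N, at the same height as in the grasp. I'll release, lift and back away.

Request:
drive_tool(increments=[{"rx":0,"ry":0,"rz":0,"tx":0,"ty":0,"tz":-0.002,"jaw":0.8},{"rx":0,"ry":0,"rz":0,"tx":0,"ty":0,"tz":-0.002,"jaw":1.0},{"rx":0,"ry":0,"rz":0,"tx":0,"ty":0,"tz":-0.002,"jaw":1.0},{"rx":0,"ry":0,"rz":0,"tx":0,"ty":0,"tz":-0.002,"jaw":1.0},{"rx":0,"ry":0,"rz":0,"tx":0,"ty":0,"tz":-0.04,"jaw":1.0},{"rx":0,"ry":0,"rz":0,"tx":0,"ty":0,"tz":-0.09,"jaw":1.0},{"rx":0,"ry":0,"rz":0,"tx":0,"ty":0,"tz":-0.15,"jaw":1.0},{"rx":0,"ry":0,"rz":0,"tx":0.1,"ty":-0.1,"tz":-0.15,"jaw":1.0},{"rx":0,"ry":0,"rz":0,"tx":0.15,"ty":-0.15,"tz":-0.15,"jaw":1.0},{"rx":0,"ry":0,"rz":0,"tx":0.2,"ty":-0.2,"tz":-0.15,"jaw":1.0},{"rx":0,"ry":0,"rz":0,"tx":0.2,"ty":-0.2,"tz":-0.15,"jaw":1.0},{"rx":0,"ry":0,"rz":0,"tx":0.2,"ty":-0.2,"tz":-0.15,"jaw":1.0}])

```text
t: 30.98
position: [0.4036, 0.2643, 0.2261]
tool_rot: [[-0.283, 0.959, -0.0], [0.959, 0.283, 0.0], [0.0, 0.0, -1.0]]
wrist_force: [1.2, 0.0, -0.2]
opening: 0.999
```

```bash
python3 - <<'E'
from m import *
for n in('scene','top'):
    im,d=shot(n,n+'9.png'); tops(n,d)
    W=cloud(n,d)
    for k,x,y,a,b in(('tape',.46,.137,.018,.03),('jar',.647,-.004,.045,.06),('can',.458,-.288,.14,.16)):
        p=W[(np.hypot(W[...,0]-x,W[...,1]-y)<.04)&(W[...,2]>a)&(W[...,2]<b)]
        if len(p): r=cv2.minAreaRect((p[:,:2]*1000).astype(np.float32));print(n,k,len(p),np.round(r[0],1),np.round(r[1],1))
E
python3 g.py
```

```text
scene 738 [193.  56.] mean [ 0.4115 -0.606   0.1038] rect [ 410.5 -619. ] [159.5 323.5] 52.2
scene 296 [432.  74.] mean [0.0497 0.0151 0.1063] rect [37.8 10. ] [ 61.6 129.5] 17.3
scene 425 [612.  98.] mean [-0.1654  0.4677  0.106 ] rect [-170.   465.7] [150.8  52.2] 76.8
scene 118 [262. 114.] mean [ 0.4726 -0.2743  0.1057] rect [ 470.5 -276.7] [23.5 50.3] 46.3
scene 286 [349. 157.] mean [ 0.4537 -0.0029  0.1041] rect [450.5  -5. ] [47.2 45. ] 6.9
scene 246 [561. 201.] mean [0.2644 0.4727 0.1058] rect [239.  469.3] [259.8  12.8] 8.3
scene 175 [595. 164.] mean [0.1073 0.5034 0.1071] rect [106.7 505.5] [ 7.1 57.1] 6.4
scene 527 [264. 188.] mean [ 0.655  -0.1117  0.1045] rect [ 653.2 -114.4] [37.1 90.6] 16.0
scene 271 [585. 218.] mean [0.2803 0.5336 0.1065] rect [273.4 534.7] [78.5 35.7] 76.0
scene 253 [624. 222.] mean [0.2381 0.6072 0.107 ] rect [238.7 607. ] [116.4   7.7] 6.2
scene 391 [346. 242.] mean [0.6571 0.1289 0.1047] rect [655.3 127.6] [49.1 47.9] 83.0
scene 253 [584. 337.] mean [0.5521 0.6161 0.1058] rect [547.2 616.3] [60.4 23.6] 55.8
scene 108 [629. 342.] mean [0.5098 0.6907
[... 849 characters left out ...]
 5.8
top 361 [576. 283.] mean [ 0.359  -0.5466  0.098 ] rect [ 359.8 -554.9] [ 32.5 129.4] 89.8
top 238 [595. 285.] mean [ 0.3554 -0.5812  0.1105] rect [ 355.6 -581.9] [98.   6.7] 0.4
top 218 [598. 327.] mean [ 0.2637 -0.5812  0.1075] rect [ 265.1 -581.6] [64.8  7. ] 1.1
top 196 [ 47. 324.] mean [0.292  0.6134 0.1058] rect [293.5 614.7] [44.5 17.6] 23.3
top 208 [ 49. 389.] mean [0.1584 0.6    0.1058] rect [156.9 600.1] [44.5  9.7] 6.1
top tape 298 [457.6 138.8] [58.9 57.8]
top jar 244 [646.6  -3.6] [40.1 41.1]
top can 431 [ 457.8 -288. ] [47.  47.9]
t 31.07 pos [0.4037 0.2645 0.2262] yaw 16.57 zax [-2.e-04  5.e-04 -1.e+00] F [-0.4 -0.2  0.4] open 1.003 q [ 26.8 -14.3 116.2   0.   78.1  10.3]
```

View pics/scene9.png

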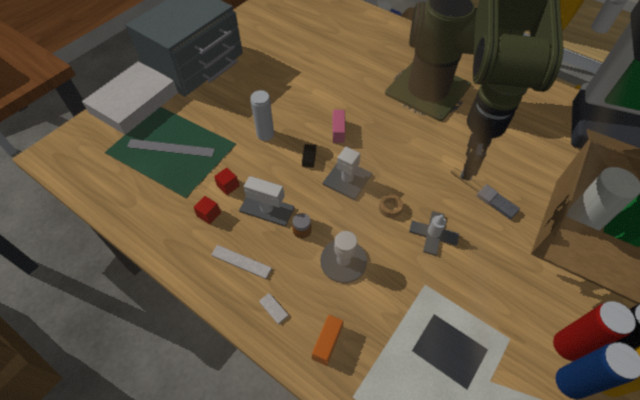

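View pics/top9.png

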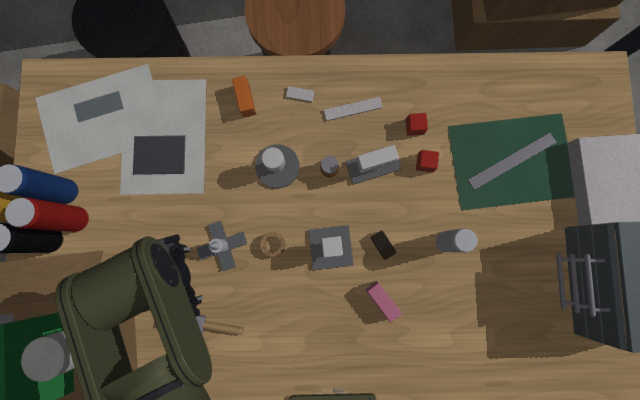

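The final pictures show round on round (scene 345,243), square on square (348,158) and oblong on oblong, in line with its plate (264,190). The spare is empty and the gripper is clear. I'm handing in.

```bash
python3 -c "
from cell import env
print(env.job_done(), env.sense()['t'])"
```

```text
the job is handed in; nothing more can be done
the job is handed in; nothing more can be done
```

All three knobs now sit on the holders with their own outline, and I handed the job in about 31 s into the 109 s limit. The hand-in gives no verdict.

I parked the round knob on the spare holder, moved the square knob to the square holder and the oblong knob to the oblong holder, then put the round knob on the round holder. Each knob was pressed down with about 12–21 N until it stopped.

- **Height and position:** in both cameras all knob tops measured 104–106 mm above the table, the same as the seated knobs at the start. Each knob's centre was within about 2 mm of its post axis.
- **Alignment:** the square knob reads 5.8° (top camera) against 5.6–5.8° for its plate. The oblong knob reads 16.0° in both cameras against 16.3–16.5° for its plate.
- **Surroundings:** the spray can, jar and tape are within about 2 mm of their starting positions. The spare holder is empty and the gripper is open and clear of everything.
- **Disagreements:** the two cameras differed by about 1–3 mm in x throughout, so I used values between them. The networks also marked red, orange and pink look-alikes as knobs. I ignored those marks and took the knob positions from depth. One early move call was refused because I left out the `rx` and `ry` fields, and nothing moved.

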